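# Take a gauge out of its transit tray for repair

## Task

The gauge with the rectangular plug socket on its back has to be repaired: turn the tray's keeper fully aside so that it frees the pockets, lift that gauge straight up out of its tight pocket by the plug socket, and set it down gently, still back up, wholly on the rubber mat. Leave the other gauge in its pocket and the bench things where they are.

Things in the scene. Friction and masses are not known exactly. Their poses are not given: they have to be found in the camera images.
- tray: Grey plastic transit tray, fixed to the bench: block 130 (x) by 260 (y) by 62 mm high, origin at the centre of its underside. Two equal round pockets, 95 mm across, 50 mm deep (floor 12 mm over the bench), at y = +70 and -70 mm, x = 0. Which pocket holds which gauge, the side of the bench and the yaw vary.
- keeper (a joint): Angle (rad) of the keeper, a turn-button bar on a vertical pivot at the tray's middle. At 0 (starts 0 to 0.45) it lies along the tray's y axis, its ends 18 mm over both gauges' backs, holding them in; it grows counter-clockwise from above to a stop at 1.57, along the tray's x axis, where both pockets are free. Its friction is 0.06 N m; it stays where left.
- keeper_grip (a point): Centre of the top of the keeper's grip rib, on the pivot, 98 mm over the bench; its y axis runs along bar and rib and turns with them. Aluminium bar 92 long, 20 wide, 8 mm thick, underside 65 mm over the bench (3 mm over the tray); black upright rib on it, 50 long, 12 wide, standing 25 mm above the bar.
- plug_gauge: Gauge to take: round, metal, lying face down; origin at the face's centre, z up through the back. Bezel 92 mm across, 10 high; case 84 across up to 50, flush with the tray's top. On its back, centred, a black open rectangular plug socket: 40 mm along x, 24 along y, from 50 to 82 mm up, the only grip. 0.25 to 0.46 kg. Its x axis is within 0.35 rad of the tray's.
- stem_gauge: The other gauge, to be left in its pocket: same case, but with a round brass stem on its back (28 mm across and 8 mm high at the foot, then 16 mm across, up to 80 mm above the origin). Origin at the centre of its face.
- mat: Black rubber repair mat, fixed flat on the bench: 220 (x) by 180 (y) by 4 mm, origin at the centre of its underside. Its place, on the other side of the bench from the tray, and its yaw vary.
- screwdriver: Screwdriver 200 mm long lying on the bench beyond the work; leave it alone. Origin at its middle on the underside.
- spray_can: Standing spray can, 52 mm across and 160 mm tall; leave it alone. Origin at the centre of its underside.
- flux_bottle: Small standing bottle, 38 mm across and 85 mm tall; leave it alone. Origin at the centre of its underside.

How it is judged (in metres and radians):
On the way, in this order (a step that is already met when the one before it is completed fails the run):
1. the keeper is turned aside (past 1.2 rad) with the gauge still in its pocket (value of joint keeper above 1.2 rad and z of plug_gauge in the frame of tray below 0.02 m), for 0.2 s.
2. the gauge is lifted clear of the tray over its pocket's edge, level within 0.15 rad (z of plug_gauge in the frame of tray above 0.064 m and angle between plug_gauge's own z axis and vertical below 0.15 rad), for 0.1 s.
At the end, for the whole second after the job is handed in: The plug-socket gauge stands at rest back up (within 0.05 rad) on the mat, its bezel wholly within the mat's edges (2 mm grace); the stem gauge is still down in its pocket (x of plug_gauge in the frame of mat between -0.066 and 0.066 m and y of plug_gauge in the frame of mat between -0.046 and 0.046 m and height (world z) of plug_gauge below 0.008 m and angle between plug_gauge's own z axis and vertical below 0.05 rad and contact force between plug_gauge and mat above 0.5 N and linear speed of plug_gauge below 0.02 m/s and z of stem_gauge in the frame of tray below 0.017 m and angle between stem_gauge's own z axis and vertical below 0.08 rad); the robot touches nothing.
It fails at once if the plug-socket gauge is tipped more than 0.35 rad (angle between plug_gauge's own z axis and vertical above 0.35 rad).
It fails at once if the gauge is dropped or slammed onto the mat (let go more than 5 mm above it, or faster than 0.3 m/s within 16 mm of it) (horizontal distance between plug_gauge and mat below 0.13 m and ((height (world z) of plug_gauge below 0.02 m and linear speed of plug_gauge above 0.3 m/s) or (height (world z) of plug_gauge above 0.009 m and contact force between the fingers and plug_gauge below 0.01 N))).
It fails at once if the gauge is wrenched against the tray or its keeper (over 100 N) (contact force between plug_gauge and tray above 100 N).
It fails at once if the stem gauge is moved more than 12 mm (distance of stem_gauge from where it was at the start of the episode above 0.012 m).
It fails at once if the screwdriver, spray can or small bottle is moved more than 20 mm (distance of any of screwdriver, spray_can, flux_bottle from where it was at the start of the episode above 0.02 m).
It also fails if it takes over 61 s, if anything falls off the work surface, if the arm or the gripper's body presses on something with over 40 N, if the wrist force passes 120 N, or if a joint passes its speed limit or range.

## Robot

A 6-joint arm with a two-finger parallel gripper is mounted at the origin on the work surface. World frame = base frame: x ahead of the robot, y to its left, z up, the work surface at z = 0. Lengths are in m, angles in degrees, forces in N, time in s.
With the tool pointing down it reaches from about 0.3 to 0.875 m from the base axis. Payload 4.2 kg.
Tool frame: the origin (TCP) lies between the finger pads; the fingertips stand 25 mm ahead of it and the grasp point (between the pads) lies 6 mm ahead of it; z points along the fingers, x is the direction in which the jaws open and shut, and the axes are right-handed (so a half turn about z gives the same grasp; the last joint's range is limited). The gripper opens to 85 mm and grips with 20 to 120 N. Pads are 22 mm wide; open, the fingers measure 114 mm over their backs; the gripper's body (76 mm by 85 mm) begins 54 mm behind the grasp point. The pads swing forward as they close: fully open they stand 13 mm farther back than shut.
Start: joints at [65.604, 18.312, 89.639, -0, 72.044, -1.146], TCP at [0.227, 0.528, 0.256] pointing down, gripper open.
Joint ranges: [-177.97, 177.97], [-48.28, 115.42], [12.27, 149.76], [-77.06, 257.06], [2.81, 150.46], [-146.56, 146.56]. Speed limits (degrees/s): [147.25, 147.25, 180, 180, 180, 180].

## Interface

Orientations are given as [roll, pitch, yaw] about the fixed x, y, z axes, in that order (R = Rz(yaw) Ry(pitch) Rx(roll)).
In Python, from workcell import manip gives the robot as it stands. The module is installed in compiled form; this text tells all that it offers.
- The arm moves only by the tool servo_tool, never from a script. Its argument "motion" is a list of rows, each an object of numbers: "dx", "dy", "dz": the shift along the tool's x, y, z in units of 25 mm (1.0 is 25 mm); "rx", "ry", "rz": the turn, a rotation vector about the tool's x, y, z in units of 6 degrees (1.0 is 6 degrees). A call has exactly 8 rows; each row shifts and turns the pose as measured when the row begins, along the tool's axes as they then stand; what a row does not reach is not made up. A row lasts 1/12 s, in which the tool goes at most 41.7 mm and 7.16 degrees, less where a joint would pass 70% of its speed; a pose out of reach is approached as far as the arm can. A call is refused whole if a number of a shift passes 1 or a number of a turn 1, either way. A call with a gripper value outside its range is refused whole. "claw" is the opening, from -1 (shut) to 1 (fully open), set as the call begins (left out, the last holds). The fingers move at their own pace and stop on an object; the grip force is fixed at half the most. Time passes only in rows, so rows that do not move let the fingers close, or fill a call up. It gives the time, the measured TCP pose, the force and the opening at its end, in the units of the state.
- manip.sense(): the state, without advancing time (a new reading comes with each control period).
- manip.camera(name): name is "scene" or "top" or "wrist"; returns the picture (420x560x3 uint8, red, green, blue); there is no depth.
- manip.calibration(name): a dict with "fovy" (degrees; the focal length in pixels is half the picture's height over the tangent of half this angle, whatever the lens; pixels are square), "cx", "cy" (the principal point, pixels), "pose" (4x4, takes a point from camera to world coordinates); the wrist camera has in their place "mount" (4x4, takes a point from camera to tool coordinates, whose origin is the TCP and whose axes are the tool frame's). Camera axes: x right, y up, looking along -z (the intrinsics and any distortion apply to the point x, -y, -z); pixel columns grow to the right and rows downward; lengths in m; the calibration is good to about 2 mm. A picture is of the moment at which its call begins: read the wrist's pose just before it. calibration takes no time and is no camera call.
- manip.hand_in(): hands the job in, once; it reports no verdict.
Trained networks look in the newest picture that a camera, given by its name, has taken for a name from the list of things; names that differ only in an ending like _2 or _b are one class to them, and where a whole thing is asked for, a point or a joint stands for the part that bears it (a point fixed in the world has none). Each returns a list of dicts, best first, with "confidence" (0 to 1); they miss things now and then, are a little off and sometimes report something else, mostly with a low value. They report only what shows in the picture. A call takes as long as a camera call.
- manip.regions_of(camera, name): "pixels" (420x560 bool, what is visible of it) and "xy" ([column, row] in pixels, amid what is visible of it).
The state is a dict: "clock": time; "qpos": joint angles; "qd": joint speeds; "joint_efforts": joint torques, N m; "ee_pos": TCP position; "eef_rot": TCP orientation; "wrist_force": force on the tool from outside, world axes, zero at the start; "ft_torque": the same for the moment, N m; "grip_width": finger opening in m.
Only numpy, scipy, OpenCV 4.12 (cv2) and the standard library are available. Lean on these libraries where they do the work, as an engineer would, in place of code of your own. Each camera call takes 0.05 s, during which the arm holds its last target.

## Working session

There is one attempt and no reset: what is moved stays moved. The work goes in short steps, Python scripts to look and compute and a tool call to move; the robot and the scene stay as the last step left them, time stands still between calls to the robot, and variables do not carry over. Pictures are saved under pics/ and viewed, and the job is handed in when it is done.

Besides the shell and the picture viewer there is one more tool, called after "Emit:" in YAML: its name, and indented under it one key for each argument. servo_tool: Moves the arm, as the interface text tells. Its arguments: {"type":"object","properties":{"motion":{"type":"array"},"claw":{"type":"number"}},"required":["motion"]}

```bash
ls; mkdir -p pics; python3 - <<'E'
from workcell import manip
import cv2,numpy as np
s=manip.sense();print(s)
for n in ["scene","top","wrist"]:
    im=manip.camera(n);cv2.imwrite(f"pics/{n}0.png",im[:,:,::-1]);print(n,manip.calibration(n))
E
```

```text
pics
{'clock': 0.0, 'qpos': array([ 6.56033403e+01,  1.83518621e+01,  8.97062176e+01,  8.19237982e-04,
        7.20434060e+01, -1.14688177e+00]), 'qd': array([ 0.0169226 ,  0.11060435, -0.05968844, -0.01800356,  0.03089097,
        0.06343392]), 'joint_efforts': array([ 2.18180590e-03, -4.15534937e+01, -2.34156919e+01,  3.17366766e-04,
        8.14143423e-03, -4.22623361e-05]), 'ee_pos': array([0.22680385, 0.52791505, 0.25548127]), 'eef_rot': array([-1.79997190e+02,  1.01449744e-01,  6.67499713e+01]), 'wrist_force': array([-0.52812586, -0.27935584,  0.19867149]), 'ft_torque': array([-0.00599435, -0.01997371, -0.02162539]), 'grip_width': 0.08542526435642099}
scene {'fovy': 52.684292841267144, 'cx': 279.22057179527764, 'cy': 209.5056318712308, 'pose': array([[-7.11569611e-01, -5.84924887e-01,  3.89270555e-01,
         1.00019140e+00],
       [ 7.02615588e-01, -5.92256575e-01,  3.94415371e-01,
         3.74187103e-01],
       [-1.55320323e-04,  5.54161552e-01,  8.32409124e-01,
         8.85352223e-01],
       [ 0.00000000e+00,  0.00000000e+00,  0.00000000e+00,
         1.00000000e+00]])}
top {'fovy': 49.54758070386387, 'cx': 279.58633492047636, 'cy': 219.29377465654457, 'pose': array([[-0.01174558,  0.98471163, -0.17379597,  0.41628704],
       [-0.99950678, -0.00649946,  0.03072393,  0.00928433],
       [ 0.02912464,  0.17407112,  0.98430229,  1.27856466],
       [ 0.        ,  0.        ,  0.        ,  1.        ]])}
wrist {'fovy': 63.40931874765964, 'cx': 280.23122730945136, 'cy': 208.0075376863664, 'mount': array([[ 9.99999254e-01,  1.19437401e-03, -2.57730197e-04,
        -3.50774314e-04],
       [ 1.05146541e-03, -9.48623797e-01, -3.16404465e-01,
        -8.14974568e-02],
       [-6.22394269e-04,  3.16403958e-01, -9.48624345e-01,
        -1.17570070e-01],
       [ 0.00000000e+00,  0.00000000e+00,  0.00000000e+00,
         1.00000000e+00]])}
```

View pics/scene0.png

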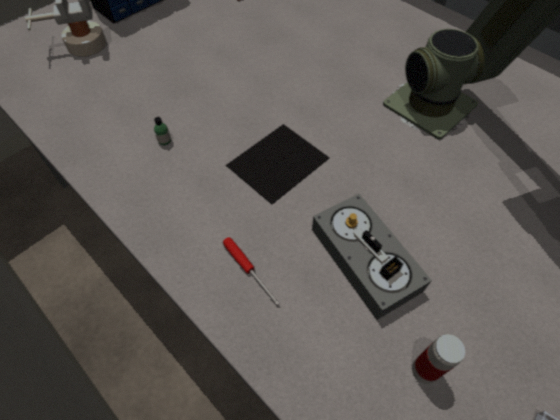

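View pics/top0.png

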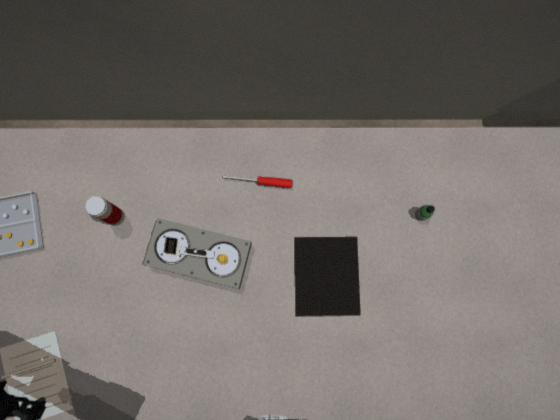

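View pics/wrist0.png

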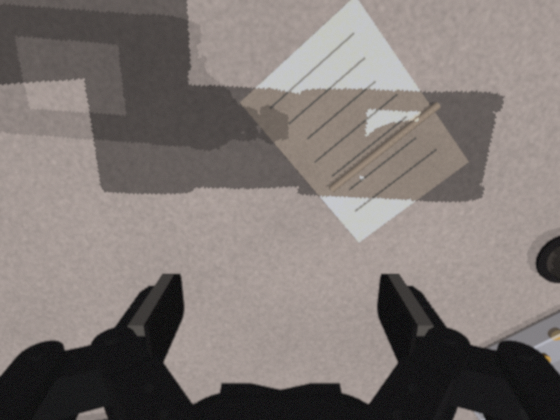

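The top view shows the tray at about (200,254) with the plug socket at (171,246), the stem at (223,259) and the rib at (197,252). The mat is at about (327,276), the can at (105,211) and the screwdriver at (258,182).

```bash
cat > h.py <<'E'
from workcell import manip
import cv2,numpy as np
from scipy.spatial.transform import Rotation as R
def cam(n,s=None):
    c=manip.calibration(n)
    f=210/np.tan(np.radians(c["fovy"]/2))
    if n=="wrist":
        s=s or manip.sense()
        T=np.eye(4);T[:3,:3]=R.from_euler("xyz",s["eef_rot"],degrees=True).as_matrix();T[:3,3]=s["ee_pos"]
        P=T@c["mount"]
    else: P=c["pose"]
    return f,c["cx"],c["cy"],P
def back(C,uv,z):
    f,cx,cy,P=C; uv=np.atleast_2d(uv)
    d=np.c_[(uv[:,0]-cx)/f,-(uv[:,1]-cy)/f,-np.ones(len(uv))]@P[:3,:3].T
    o=P[:3,3]; return o+d*((z-o[2])/d[:,2])[:,None]
def proj(C,p):
    f,cx,cy,P=C; q=(np.atleast_2d(p)-P[:3,3])@P[:3,:3]
    return np.c_[cx+f*q[:,0]/-q[:,2],cy+f*q[:,1]/q[:,2]]
E
python3 - <<'E'
from h import *
for n in ["top","scene"]:
    manip.camera(n);C=cam(n)
    for k,z in [("tray",.062),("mat",.004),("plug_gauge",.062),("stem_gauge",.062),("keeper_grip",.073),("screwdriver",.01),("spray_can",.08),("flux_bottle",.04)]:
        for r in manip.regions_of(n,k)[:2]:
            m=r["pixels"].astype(np.uint8);rect=cv2.minAreaRect(cv2.findNonZero(m))
            b=back(C,cv2.boxPoints(rect),z)
            ys,xs=np.nonzero(m)
            print(n,k,round(r["confidence"],2),np.round(r["xy"],1),m.sum(),"w",np.round(back(C,[xs.mean(),ys.mean()],z)[0],4),"rect",np.round(b[:,:2],3).tolist())
E
```

```text
top tray 0.62 [194.7 248.9] 3134 w [0.5413 0.1931 0.062 ] rect [[0.511, 0.334], [0.64, 0.308], [0.573, 0.047], [0.446, 0.078]]
top mat 0.87 [326. 281.] 5109 w [ 0.4783 -0.1591  0.004 ] rect [[0.59, -0.071], [0.589, -0.258], [0.369, -0.249], [0.372, -0.067]]
top plug_gauge 0.48 [423.7 211.7] 236 w [ 0.647  -0.4269  0.062 ] rect [[0.652, -0.394], [0.677, -0.446], [0.642, -0.461], [0.618, -0.409]]
top stem_gauge 0.56 [225.4 262.3] 759 w [0.521  0.1195 0.062 ] rect [[0.501, 0.173], [0.577, 0.137], [0.541, 0.066], [0.466, 0.103]]
top keeper_grip 0.66 [196.  251.1] 270 w [0.542  0.1918 0.073 ] rect [[0.538, 0.239], [0.559, 0.237], [0.546, 0.145], [0.525, 0.148]]
top screwdriver 0.92 [276.2 182.9] 296 w [ 0.7497 -0.017   0.01  ] rect [[0.743, 0.038], [0.77, 0.034], [0.757, -0.069], [0.73, -0.065]]
top screwdriver 0.64 [225.7 259.5] 811 w [0.5265 0.124  0.01  ] rect [[0.572, 0.171], [0.571, 0.081], [0.482, 0.081], [0.483, 0.169]]
top spray_can 0.9 [104.4 214.5] 731 w [0.6541 0.4363 0.08  ] rect [[0.655, 0.495], [0.705, 0.474], [0.655, 0.375], [0.605, 0.397]]
top flux_bottle 0.81 [422.9 210.6
[... 620 characters left out ...]
, [0.576, 0.166]]
scene keeper_grip 0.84 [375.3 245.5] 452 w [0.5407 0.1952 0.073 ] rect [[0.55, 0.151], [0.517, 0.15], [0.53, 0.24], [0.561, 0.24]]
scene screwdriver 0.91 [238.7 258.3] 435 w [ 0.7484 -0.0045  0.01  ] rect [[0.752, -0.071], [0.729, -0.072], [0.753, 0.127], [0.775, 0.125]]
scene screwdriver 0.66 [370.3 242.6] 493 w [0.5045 0.1793 0.01  ] rect [[0.514, 0.13], [0.477, 0.129], [0.492, 0.23], [0.527, 0.229]]
scene spray_can 0.57 [439.4 360.7] 1651 w [0.648  0.4348 0.08  ] rect [[0.705, 0.403], [0.586, 0.413], [0.593, 0.47], [0.708, 0.457]]
scene flux_bottle 0.58 [162.3 133.9] 340 w [ 0.6534 -0.4347  0.04  ] rect [[0.649, -0.497], [0.611, -0.485], [0.656, -0.382], [0.691, -0.395]]
```

Emit:
servo_tool:
  motion:
    - {"dx": -0.44, "dy": 1}
    - {"dx": -0.44, "dy": 1}
    - {"dx": -0.44, "dy": 1}
    - {"dx": -0.44, "dy": 1}
    - {"dx": -0.44, "dy": 1}
    - {"dx": -0.44, "dy": 1}
    - {"dx": -0.44, "dy": 1}
    - {"dx": -0.44, "dy": 1}

```text
validation failed for argument at $.mo...
```

Emit:
servo_tool:
  motion:
    - {"rz": 1}
    - {"rz": 1}
    - {"rz": 1}
    - {"rz": 1}
    - {"rz": 1}
    - {"rz": 1}
    - {"rz": 1}
    - {"rz": 1}

```text
validation failed for argument at $.mo...
```

```bash
cat >> h.py <<'E'
def go(p,yaw):
    s=manip.sense();M=R.from_euler("xyz",s["eef_rot"],degrees=True)
    d=M.inv().apply(np.array(p)-s["ee_pos"])/.025
    T=R.from_euler("xyz",[180,0,yaw],degrees=True)
    r=(M.inv()*T).as_rotvec(degrees=True)/6
    print("t",round(s["clock"],2),"pos",np.round(s["ee_pos"],4),"rot",np.round(s["eef_rot"],2),"F",np.round(s["wrist_force"],1),"w",round(s["grip_width"],4),"q",np.round(s["qpos"],0))
    print("units shift",np.round(d,2),"turn",np.round(r,2))
E
python3 -c "
from h import *
go([.541,.192,.25],-8)"
```

```text
t 1.05 pos [0.227  0.5283 0.2563] rot [180.    -0.    66.75] F [-0.2  0.3  0.8] w 0.0856 q [66. 18. 90. -0. 72. -1.]
units shift [-7.4  16.85  0.25] turn [-0.   -0.   12.46]
```

Emit:
servo_tool:
  motion:
    - {"dx": -0.44, "dy": 1.0, "dz": 0.0, "rx": 0.0, "ry": 0.0, "rz": 0.0}
    - {"dx": -0.44, "dy": 1.0, "dz": 0.0, "rx": 0.0, "ry": 0.0, "rz": 0.0}
    - {"dx": -0.44, "dy": 1.0, "dz": 0.0, "rx": 0.0, "ry": 0.0, "rz": 0.0}
    - {"dx": -0.44, "dy": 1.0, "dz": 0.0, "rx": 0.0, "ry": 0.0, "rz": 0.0}
    - {"dx": -0.44, "dy": 1.0, "dz": 0.0, "rx": 0.0, "ry": 0.0, "rz": 0.0}
    - {"dx": -0.44, "dy": 1.0, "dz": 0.0, "rx": 0.0, "ry": 0.0, "rz": 0.0}
    - {"dx": -0.44, "dy": 1.0, "dz": 0.0, "rx": 0.0, "ry": 0.0, "rz": 0.0}
    - {"dx": -0.44, "dy": 1.0, "dz": 0.0, "rx": 0.0, "ry": 0.0, "rz": 0.0}

```text
clock: 1.72
ee_pos: [0.3787, 0.3669, 0.2558]
eef_rot: [-179.9, -0.2, 67.3]
wrist_force: [0.4, -0.1, -0.1]
grip_width: 0.0855
```

Works with all keys present.

Emit:
servo_tool:
  motion:
    - {"dx": -0.44, "dy": 1.0, "dz": 0.0, "rx": 0.0, "ry": 0.0, "rz": 0.0}
    - {"dx": -0.44, "dy": 1.0, "dz": 0.0, "rx": 0.0, "ry": 0.0, "rz": 0.0}
    - {"dx": -0.44, "dy": 1.0, "dz": 0.0, "rx": 0.0, "ry": 0.0, "rz": 0.0}
    - {"dx": -0.44, "dy": 1.0, "dz": 0.0, "rx": 0.0, "ry": 0.0, "rz": 0.0}
    - {"dx": -0.44, "dy": 1.0, "dz": 0.0, "rx": 0.0, "ry": 0.0, "rz": 0.0}
    - {"dx": -0.44, "dy": 1.0, "dz": 0.0, "rx": 0.0, "ry": 0.0, "rz": 0.0}
    - {"dx": -0.44, "dy": 1.0, "dz": 0.0, "rx": 0.0, "ry": 0.0, "rz": 0.0}
    - {"dx": -0.44, "dy": 1.0, "dz": 0.0, "rx": 0.0, "ry": 0.0, "rz": 0.0}

```text
clock: 2.38
ee_pos: [0.536, 0.1994, 0.2563]
eef_rot: [-180.0, -0.3, 67.3]
wrist_force: [1.0, 1.0, -0.5]
grip_width: 0.0852
```

Emit:
servo_tool:
  motion:
    - {"dx": 0.0, "dy": 0.0, "dz": 0.0, "rx": 0.0, "ry": 0.0, "rz": 1.0}
    - {"dx": 0.0, "dy": 0.0, "dz": 0.0, "rx": 0.0, "ry": 0.0, "rz": 1.0}
    - {"dx": 0.0, "dy": 0.0, "dz": 0.0, "rx": 0.0, "ry": 0.0, "rz": 1.0}
    - {"dx": 0.0, "dy": 0.0, "dz": 0.0, "rx": 0.0, "ry": 0.0, "rz": 1.0}
    - {"dx": 0.0, "dy": 0.0, "dz": 0.0, "rx": 0.0, "ry": 0.0, "rz": 1.0}
    - {"dx": 0.0, "dy": 0.0, "dz": 0.0, "rx": 0.0, "ry": 0.0, "rz": 1.0}
    - {"dx": 0.0, "dy": 0.0, "dz": 0.0, "rx": 0.0, "ry": 0.0, "rz": 1.0}
    - {"dx": 0.0, "dy": 0.0, "dz": 0.0, "rx": 0.0, "ry": 0.0, "rz": 1.0}

```text
clock: 3.05
ee_pos: [0.5413, 0.1929, 0.2555]
eef_rot: [-179.9, -0.2, 16.5]
wrist_force: [-0.2, 0.7, -0.2]
grip_width: 0.0851
```

Emit:
servo_tool:
  motion:
    - {"dx": 0.0, "dy": 0.0, "dz": 0.0, "rx": 0.0, "ry": 0.0, "rz": 1.0}
    - {"dx": 0.0, "dy": 0.0, "dz": 0.0, "rx": 0.0, "ry": 0.0, "rz": 1.0}
    - {"dx": 0.0, "dy": 0.0, "dz": 0.0, "rx": 0.0, "ry": 0.0, "rz": 1.0}
    - {"dx": 0.0, "dy": 0.0, "dz": 0.0, "rx": 0.0, "ry": 0.0, "rz": 1.0}
    - {"dx": 0.0, "dy": 0.0, "dz": 0.0, "rx": 0.0, "ry": 0.0, "rz": 0.5}
    - {"dx": 0.0, "dy": 0.0, "dz": 0.0, "rx": 0.0, "ry": 0.0, "rz": 0.0}
    - {"dx": 0.0, "dy": 0.0, "dz": 0.0, "rx": 0.0, "ry": 0.0, "rz": 0.0}
    - {"dx": 0.0, "dy": 0.0, "dz": 0.0, "rx": 0.0, "ry": 0.0, "rz": 0.0}

```text
clock: 3.72
ee_pos: [0.5413, 0.1928, 0.2554]
eef_rot: [-179.8, -0.2, -11.9]
wrist_force: [0.3, -0.3, -0.4]
grip_width: 0.0855
```

```bash
python3 -c "
from h import *
go([.541,.192,.25],-8)
s=manip.sense();im=manip.camera('wrist');cv2.imwrite('pics/w1.png',im[:,:,::-1]);C=cam('wrist',s)
np.savez('w1.npz',P=C[3])
for k,z in [('tray',.062),('plug_gauge',.062),('stem_gauge',.062),('keeper_grip',.073)]:
  for r in manip.regions_of('wrist',k)[:1]:
    m=r['pixels'].astype(np.uint8);b=cv2.boxPoints(cv2.minAreaRect(cv2.findNonZero(m)))
    print(k,round(r['confidence'],2),r['xy'],m.sum(),np.round(b,0).tolist(),np.round(back(C,b,z)[:,:2],4).tolist())
    np.save('m_'+k,m)
"
```

```text
t 3.72 pos [0.5413 0.1928 0.2554] rot [-1.798e+02 -1.500e-01 -1.191e+01] F [ 0.3 -0.3 -0.4] w 0.0855 q [18. 18. 90.  0. 72. 30.]
units shift [-0.01  0.04  0.22] turn [-0.03 -0.03 -0.65]
tray 0.91 [283.2, 168.4] 26044 [[196.0, 302.0], [211.0, 31.0], [367.0, 39.0], [353.0, 310.0]] [[0.4283, 0.0872], [0.5132, 0.3333], [0.6381, 0.3005], [0.5889, 0.0423]]
plug_gauge 0.58 [287.6, 103.6] 6897 [[239.0, 59.0], [332.0, 59.0], [332.0, 156.0], [239.0, 156.0]] [[0.5304, 0.3079], [0.6071, 0.2917], [0.5939, 0.2107], [0.5104, 0.2284]]
stem_gauge 0.72 [277.8, 252.8] 4787 [[238.0, 211.0], [319.0, 211.0], [319.0, 290.0], [238.0, 290.0]] [[0.4964, 0.1769], [0.5731, 0.1606], [0.558, 0.0744], [0.475, 0.0921]]
keeper_grip 0.96 [284.8, 187.5] 2084 [[267.0, 140.0], [290.0, 138.0], [295.0, 235.0], [273.0, 237.0]] [[0.5395, 0.2387], [0.559, 0.2357], [0.546, 0.1452], [0.5246, 0.1483]]
```

View pics/w1.png

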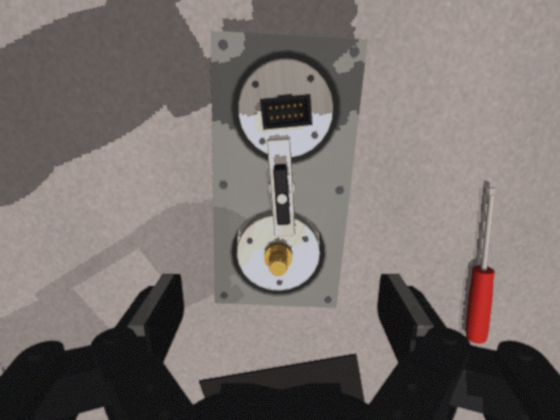

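The wrist view shows the socket at about (286,112), the keeper bar from (279,140) to (284,235) with its rib centred near (282,194), and the stem at (278,258). The bar's yaw is about -9° and the tray's about -13°.

```bash
python3 - <<'E'
from h import *
C=list(cam('wrist'));C[3]=np.load('w1.npz')['P']
im=cv2.imread('pics/w1.png')
c=im[20:320,190:380];cv2.imwrite('pics/w1c.png',cv2.resize(c,None,fx=2,fy=2,interpolation=cv2.INTER_CUBIC)[:600])
for p,z in [((286,106),.062),((278.5,252),.062),((282,194),.098),((281.5,187.5),.073),((212,31),.062),((366,39),.062),((337,307),.062),((216,303),.062),((261,98),.094),((309,95),.094),((312,124),.094),((263,129),.094)]:
    print(p,z,np.round(back(C,p,z)[0],4))
E
```

```text
(286, 106) 0.062 [0.5615 0.2625 0.062 ]
(278.5, 252) 0.062 [0.5256 0.1261 0.062 ]
(282, 194) 0.098 [0.5434 0.1948 0.098 ]
(281.5, 187.5) 0.073 [0.543 0.194 0.073]
(212, 31) 0.062 [0.5139 0.333  0.062 ]
(366, 39) 0.062 [0.6371 0.3009 0.062 ]
(337, 307) 0.062 [0.5732 0.05   0.062 ]
(216, 303) 0.062 [0.4483 0.0817 0.062 ]
(261, 98) 0.094 [0.5432 0.2734 0.094 ]
(309, 95) 0.094 [0.5803 0.2678 0.094 ]
(312, 124) 0.094 [0.5787 0.2457 0.094 ]
(263, 129) 0.094 [0.5395 0.25   0.094 ]
```

View pics/w1c.png

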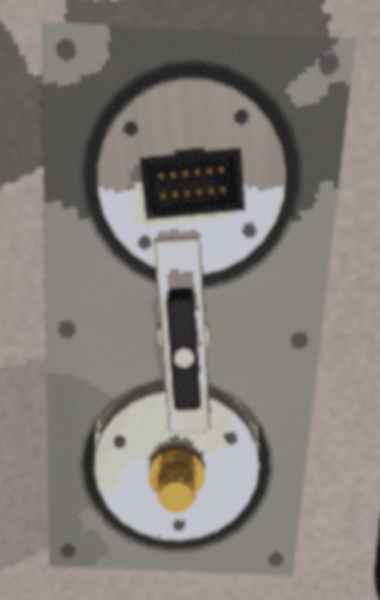

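```bash
python3 -c "
from h import *
go([.5432,.1943,.102],-8.8)"
```

```text
t 3.97 pos [0.5413 0.1928 0.2555] rot [-1.798e+02 -1.500e-01 -1.196e+01] F [ 0.2  0.1 -0.2] w 0.0854 q [18. 18. 90.  0. 72. 30.]
units shift [ 0.05 -0.05  6.14] turn [-0.03 -0.03 -0.53]
```

Emit:
servo_tool:
  motion:
    - {"dx": 0.05, "dy": -0.05, "dz": 0.6, "rx": 0.0, "ry": 0.0, "rz": -0.5}
    - {"dx": 0.0, "dy": 0.0, "dz": 0.9, "rx": 0.0, "ry": 0.0, "rz": 0.0}
    - {"dx": 0.0, "dy": 0.0, "dz": 0.9, "rx": 0.0, "ry": 0.0, "rz": 0.0}
    - {"dx": 0.0, "dy": 0.0, "dz": 0.9, "rx": 0.0, "ry": 0.0, "rz": 0.0}
    - {"dx": 0.0, "dy": 0.0, "dz": 0.7, "rx": 0.0, "ry": 0.0, "rz": 0.0}
    - {"dx": 0.0, "dy": 0.0, "dz": 0.5, "rx": 0.0, "ry": 0.0, "rz": 0.0}
    - {"dx": 0.0, "dy": 0.0, "dz": 0.3, "rx": 0.0, "ry": 0.0, "rz": 0.0}
    - {"dx": 0.0, "dy": 0.0, "dz": 0.0, "rx": 0.0, "ry": 0.0, "rz": 0.0}

```text
clock: 4.63
ee_pos: [0.5454, 0.1949, 0.1329]
eef_rot: [-179.6, -0.5, -8.7]
wrist_force: [0.5, -0.2, -0.0]
grip_width: 0.0856
```

```bash
python3 -c "
from h import *
go([.5432,.1943,.102],-8.8)
im=manip.camera('wrist');cv2.imwrite('pics/w2.png',im[:,:,::-1])"
```

```text
t 4.63 pos [0.5454 0.1949 0.1329] rot [-179.63   -0.51   -8.67] F [ 0.5 -0.2 -0. ] w 0.0856 q [ 18.  24. 100.   0.  55.  27.]
units shift [-0.1   0.04  1.23] turn [-0.06 -0.09  0.02]
```

View pics/w2.png

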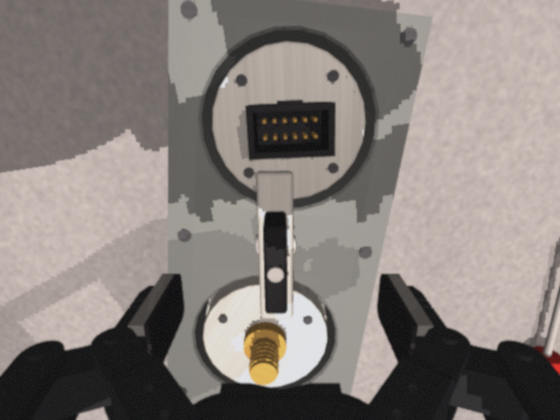

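The rib is at column 275, between the jaws and roughly centred. I'll go down the rest of the way.

Emit:
servo_tool:
  motion:
    - {"dx": -0.05, "dy": 0.04, "dz": 0.5, "rx": -0.06, "ry": -0.09, "rz": 0.0}
    - {"dx": -0.05, "dy": 0.0, "dz": 0.5, "rx": 0.0, "ry": 0.0, "rz": 0.0}
    - {"dx": 0.0, "dy": 0.0, "dz": 0.35, "rx": 0.0, "ry": 0.0, "rz": 0.0}
    - {"dx": 0.0, "dy": 0.0, "dz": 0.1, "rx": 0.0, "ry": 0.0, "rz": 0.0}
    - {"dx": 0.0, "dy": 0.0, "dz": 0.0, "rx": 0.0, "ry": 0.0, "rz": 0.0}
    - {"dx": 0.0, "dy": 0.0, "dz": 0.0, "rx": 0.0, "ry": 0.0, "rz": 0.0}
    - {"dx": 0.0, "dy": 0.0, "dz": 0.0, "rx": 0.0, "ry": 0.0, "rz": 0.0}
    - {"dx": 0.0, "dy": 0.0, "dz": 0.0, "rx": 0.0, "ry": 0.0, "rz": 0.0}

```text
clock: 5.35
ee_pos: [0.5468, 0.1955, 0.0993]
eef_rot: [-179.8, -0.5, -8.6]
wrist_force: [-0.3, -0.2, -1.2]
grip_width: 0.0853
```

```bash
python3 -c "
from h import *
go([.5432,.1943,.102],-8.8)
im=manip.camera('wrist');cv2.imwrite('pics/w3.png',im[:,:,::-1])"
```

```text
t 5.35 pos [0.5468 0.1955 0.0993] rot [-179.76   -0.47   -8.65] F [-0.3 -0.2 -1.2] w 0.0853 q [ 19.  27. 101.  -0.  51.  27.]
units shift [-0.14  0.07 -0.11] turn [-0.04 -0.08  0.03]
```

View pics/w3.png

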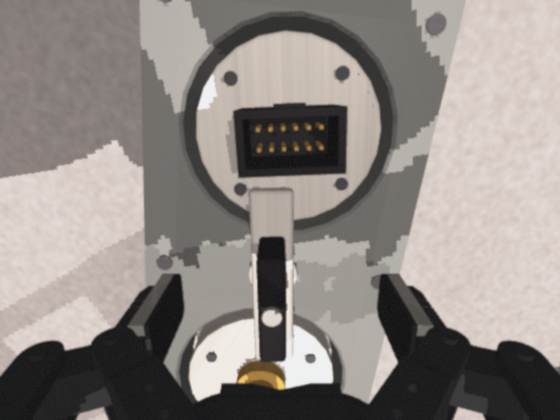

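The rib is at column 270 with the jaw centre at about 280, so I'll shift -3.5 mm in x, rise 2.5 mm and close.

Emit:
servo_tool:
  motion:
    - {"dx": -0.14, "dy": 0.07, "dz": -0.1, "rx": 0.0, "ry": -0.05, "rz": 0.0}
    - {"dx": 0.0, "dy": 0.0, "dz": 0.0, "rx": 0.0, "ry": 0.0, "rz": 0.0}
    - {"dx": 0.0, "dy": 0.0, "dz": 0.0, "rx": 0.0, "ry": 0.0, "rz": 0.0}
    - {"dx": 0.0, "dy": 0.0, "dz": 0.0, "rx": 0.0, "ry": 0.0, "rz": 0.0}
    - {"dx": 0.0, "dy": 0.0, "dz": 0.0, "rx": 0.0, "ry": 0.0, "rz": 0.0}
    - {"dx": 0.0, "dy": 0.0, "dz": 0.0, "rx": 0.0, "ry": 0.0, "rz": 0.0}
    - {"dx": 0.0, "dy": 0.0, "dz": 0.0, "rx": 0.0, "ry": 0.0, "rz": 0.0}
    - {"dx": 0.0, "dy": 0.0, "dz": 0.0, "rx": 0.0, "ry": 0.0, "rz": 0.0}
  claw: -1.0

```text
clock: 6.07
ee_pos: [0.543, 0.1944, 0.1039]
eef_rot: [-179.7, -0.3, -8.6]
wrist_force: [0.5, -0.6, -0.4]
grip_width: 0.0103
```

```bash
python3 -c "
from h import *
go([.5432,.1943,.102],-8.8)
im=manip.camera('wrist');cv2.imwrite('pics/w4.png',im[:,:,::-1])"
```

```text
t 6.07 pos [0.543  0.1944 0.1039] rot [-179.68   -0.25   -8.65] F [ 0.5 -0.6 -0.4] w 0.0103 q [ 18.  26. 102.   0.  52.  27.]
units shift [0.01 0.   0.07] turn [-0.05 -0.04  0.03]
```

View pics/w4.png

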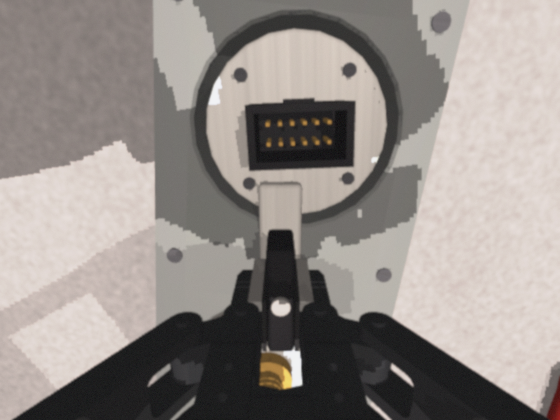

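The jaws hold the rib (opening 10 mm, no side force). Now I'll turn counter-clockwise.

Emit:
servo_tool:
  motion:
    - {"dx": 0.0, "dy": 0.0, "dz": 0.0, "rx": 0.0, "ry": 0.0, "rz": -0.5}
    - {"dx": 0.0, "dy": 0.0, "dz": 0.0, "rx": 0.0, "ry": 0.0, "rz": -0.8}
    - {"dx": 0.0, "dy": 0.0, "dz": 0.0, "rx": 0.0, "ry": 0.0, "rz": -0.8}
    - {"dx": 0.0, "dy": 0.0, "dz": 0.0, "rx": 0.0, "ry": 0.0, "rz": -0.8}
    - {"dx": 0.0, "dy": 0.0, "dz": 0.0, "rx": 0.0, "ry": 0.0, "rz": -0.8}
    - {"dx": 0.0, "dy": 0.0, "dz": 0.0, "rx": 0.0, "ry": 0.0, "rz": -0.8}
    - {"dx": 0.0, "dy": 0.0, "dz": 0.0, "rx": 0.0, "ry": 0.0, "rz": -0.8}
    - {"dx": 0.0, "dy": 0.0, "dz": 0.0, "rx": 0.0, "ry": 0.0, "rz": 0.0}

```text
clock: 6.78
ee_pos: [0.5414, 0.1942, 0.1038]
eef_rot: [-179.8, -0.2, 24.5]
wrist_force: [-0.7, 0.0, -0.6]
grip_width: 0.0106
```

```bash
python3 -c "
from h import *
go([.543,.1943,.104],75.0)
print(manip.sense()['ft_torque'])"
```

```text
t 6.78 pos [0.5414 0.1942 0.1038] rot [-1.7978e+02 -1.6000e-01  2.4540e+01] F [-0.7  0.  -0.6] w 0.0106 q [ 18.  26. 102.   0.  52.  -6.]
units shift [ 0.06  0.02 -0.01] turn [-0.02 -0.04 -8.41]
[0.03180368 0.10924599 0.07681698]
```

Emit:
servo_tool:
  motion:
    - {"dx": 0.03, "dy": 0.0, "dz": 0.0, "rx": 0.0, "ry": 0.0, "rz": -0.8}
    - {"dx": 0.0, "dy": 0.0, "dz": 0.0, "rx": 0.0, "ry": 0.0, "rz": -0.8}
    - {"dx": 0.0, "dy": 0.0, "dz": 0.0, "rx": 0.0, "ry": 0.0, "rz": -0.8}
    - {"dx": 0.0, "dy": 0.0, "dz": 0.0, "rx": 0.0, "ry": 0.0, "rz": -0.8}
    - {"dx": 0.0, "dy": 0.0, "dz": 0.0, "rx": 0.0, "ry": 0.0, "rz": -0.8}
    - {"dx": 0.0, "dy": 0.0, "dz": 0.0, "rx": 0.0, "ry": 0.0, "rz": -0.8}
    - {"dx": 0.0, "dy": 0.0, "dz": 0.0, "rx": 0.0, "ry": 0.0, "rz": -0.8}
    - {"dx": 0.0, "dy": 0.0, "dz": 0.0, "rx": 0.0, "ry": 0.0, "rz": 0.0}

```text
clock: 7.45
ee_pos: [0.5403, 0.1932, 0.1039]
eef_rot: [-179.7, -0.0, 58.6]
wrist_force: [-0.7, -0.3, 2.1]
grip_width: 0.0109
```

```bash
python3 -c "
from h import *
go([.543,.1943,.104],75.0)
print(manip.sense()['ft_torque'])"
```

```text
t 7.45 pos [0.5403 0.1932 0.1039] rot [-179.74   -0.     58.61] F [-0.7 -0.3  2.1] w 0.0109 q [ 18.  26. 102.   0.  52. -40.]
units shift [ 0.1   0.07 -0.01] turn [-0.04 -0.01 -2.73]
[0.17267544 0.08471181 0.1223637 ]
```

Emit:
servo_tool:
  motion:
    - {"dx": 0.0, "dy": 0.0, "dz": 0.0, "rx": 0.0, "ry": 0.0, "rz": -0.6}
    - {"dx": 0.0, "dy": 0.0, "dz": 0.0, "rx": 0.0, "ry": 0.0, "rz": -0.6}
    - {"dx": 0.0, "dy": 0.0, "dz": 0.0, "rx": 0.0, "ry": 0.0, "rz": -0.6}
    - {"dx": 0.0, "dy": 0.0, "dz": 0.0, "rx": 0.0, "ry": 0.0, "rz": -0.4}
    - {"dx": 0.0, "dy": 0.0, "dz": 0.0, "rx": 0.0, "ry": 0.0, "rz": -0.3}
    - {"dx": 0.0, "dy": 0.0, "dz": 0.0, "rx": 0.0, "ry": 0.0, "rz": 0.0}
    - {"dx": 0.0, "dy": 0.0, "dz": 0.0, "rx": 0.0, "ry": 0.0, "rz": 0.0}
    - {"dx": 0.0, "dy": 0.0, "dz": 0.0, "rx": 0.0, "ry": 0.0, "rz": 0.0}

```text
clock: 8.12
ee_pos: [0.54, 0.1925, 0.1038]
eef_rot: [-179.7, 0.0, 72.6]
wrist_force: [-1.3, -0.3, 1.6]
grip_width: 0.0105
```

```bash
python3 -c "
from h import *
go([.543,.1943,.104],75.0)
print(manip.sense()['ft_torque'])
im=manip.camera('top');cv2.imwrite('pics/t5.png',im[:,:,::-1])"
```

```text
t 8.12 pos [0.54   0.1925 0.1038] rot [-179.71    0.     72.62] F [-1.3 -0.3  1.6] w 0.0105 q [ 18.  26. 102.   0.  53. -54.]
units shift [ 0.1   0.09 -0.01] turn [-0.05 -0.   -0.4 ]
[0.05601168 0.11153458 0.03595908]
```

Emit:
servo_tool:
  motion:
    - {"dx": 0.0, "dy": 0.0, "dz": 0.0, "rx": 0.0, "ry": 0.0, "rz": -0.3}
    - {"dx": 0.0, "dy": 0.0, "dz": 0.0, "rx": 0.0, "ry": 0.0, "rz": -0.25}
    - {"dx": 0.0, "dy": 0.0, "dz": 0.0, "rx": 0.0, "ry": 0.0, "rz": -0.2}
    - {"dx": 0.0, "dy": 0.0, "dz": 0.0, "rx": 0.0, "ry": 0.0, "rz": 0.0}
    - {"dx": 0.0, "dy": 0.0, "dz": 0.0, "rx": 0.0, "ry": 0.0, "rz": 0.0}
    - {"dx": 0.0, "dy": 0.0, "dz": 0.0, "rx": 0.0, "ry": 0.0, "rz": 0.0}
    - {"dx": 0.0, "dy": 0.0, "dz": 0.0, "rx": 0.0, "ry": 0.0, "rz": 0.0}
    - {"dx": 0.0, "dy": 0.0, "dz": 0.0, "rx": 0.0, "ry": 0.0, "rz": 0.0}

```text
clock: 8.83
ee_pos: [0.5399, 0.1923, 0.1038]
eef_rot: [-179.6, -0.1, 76.6]
wrist_force: [-1.3, -0.5, 1.3]
grip_width: 0.0104
```

```bash
python3 -c "
from h import *
go([.543,.1943,.104],75.0)
print(manip.sense()['ft_torque'])"
```

```text
t 8.83 pos [0.5399 0.1923 0.1038] rot [-1.7963e+02 -1.0000e-01  7.6570e+01] F [-1.3 -0.5  1.3] w 0.0104 q [ 18.  26. 102.   0.  53. -58.]
units shift [ 0.11  0.1  -0.01] turn [-0.06 -0.02  0.26]
[-0.05939518  0.13986392 -0.60622162]
```

The torque of -0.6 N m shows it has reached the stop. Releasing and rising.

Emit:
servo_tool:
  motion:
    - {"dx": 0.0, "dy": 0.0, "dz": 0.0, "rx": 0.0, "ry": 0.0, "rz": 0.1}
    - {"dx": 0.0, "dy": 0.0, "dz": 0.0, "rx": 0.0, "ry": 0.0, "rz": 0.0}
    - {"dx": 0.0, "dy": 0.0, "dz": 0.0, "rx": 0.0, "ry": 0.0, "rz": 0.0}
    - {"dx": 0.0, "dy": 0.0, "dz": 0.0, "rx": 0.0, "ry": 0.0, "rz": 0.0}
    - {"dx": 0.0, "dy": 0.0, "dz": 0.0, "rx": 0.0, "ry": 0.0, "rz": 0.0}
    - {"dx": 0.0, "dy": 0.0, "dz": 0.0, "rx": 0.0, "ry": 0.0, "rz": 0.0}
    - {"dx": 0.0, "dy": 0.0, "dz": -0.8, "rx": 0.0, "ry": 0.0, "rz": 0.0}
    - {"dx": 0.0, "dy": 0.0, "dz": -1.0, "rx": 0.0, "ry": 0.0, "rz": 0.0}
  claw: 0.1

```text
clock: 9.5
ee_pos: [0.5376, 0.1916, 0.1442]
eef_rot: [-179.2, 0.3, 76.4]
wrist_force: [0.7, -0.4, -0.3]
grip_width: 0.0469
```

Emit:
servo_tool:
  motion:
    - {"dx": 0.0, "dy": 0.0, "dz": -1.0, "rx": 0.0, "ry": 0.0, "rz": 0.0}
    - {"dx": 0.0, "dy": 0.0, "dz": -1.0, "rx": 0.0, "ry": 0.0, "rz": 0.0}
    - {"dx": 0.0, "dy": 0.0, "dz": -1.0, "rx": 0.0, "ry": 0.0, "rz": 0.0}
    - {"dx": 0.0, "dy": 0.0, "dz": -1.0, "rx": 0.0, "ry": 0.0, "rz": 0.0}
    - {"dx": 0.0, "dy": 0.0, "dz": -0.5, "rx": 0.0, "ry": 0.0, "rz": 0.0}
    - {"dx": 0.0, "dy": 0.0, "dz": 0.0, "rx": 0.0, "ry": 0.0, "rz": 0.0}
    - {"dx": 0.0, "dy": 0.0, "dz": 0.0, "rx": 0.0, "ry": 0.0, "rz": 0.0}
    - {"dx": 0.0, "dy": 0.0, "dz": 0.0, "rx": 0.0, "ry": 0.0, "rz": 0.0}

```text
clock: 10.17
ee_pos: [0.5401, 0.1922, 0.2659]
eef_rot: [-179.5, 0.1, 76.5]
wrist_force: [0.1, 0.0, -0.6]
grip_width: 0.0469
```

```bash
python3 -c "
from h import *
go([.560,.2593,.25],80.0)
s=manip.sense();im=manip.camera('wrist');cv2.imwrite('pics/w6.png',im[:,:,::-1]);C=cam('wrist',s)
np.savez('w6.npz',P=C[3])
for k,z in [('tray',.062),('plug_gauge',.062),('stem_gauge',.062),('keeper_grip',.073)]:
  for r in manip.regions_of('wrist',k)[:1]:
    m=r['pixels'].astype(np.uint8);b=cv2.boxPoints(cv2.minAreaRect(cv2.findNonZero(m)))
    print(k,round(r['confidence'],2),r['xy'],m.sum(),np.round(b,0).tolist(),np.round(back(C,b,z)[:,:2],4).tolist())
"
```

```text
t 10.17 pos [0.5401 0.1922 0.2659] rot [-1.7955e+02  1.5000e-01  7.6510e+01] F [ 0.1  0.  -0.6] w 0.0469 q [ 18.  18.  89.   0.  74. -58.]
units shift [2.8  0.15 0.63] turn [-0.08  0.02 -0.58]
tray 0.67 [283.6, 172.1] 23556 [[138.0, 246.0], [141.0, 111.0], [423.0, 118.0], [420.0, 252.0]] [[0.5688, 0.0333], [0.4433, 0.0842], [0.5093, 0.3338], [0.6442, 0.3161]]
plug_gauge 0.75 [351.7, 182.1] 6042 [[291.0, 173.0], [363.0, 125.0], [411.0, 196.0], [339.0, 244.0]] [[0.5314, 0.2044], [0.5031, 0.2791], [0.5815, 0.3135], [0.6156, 0.2352]]
stem_gauge 0.86 [211.4, 177.8] 6055 [[151.0, 189.0], [204.0, 121.0], [271.0, 174.0], [218.0, 242.0]] [[0.515, 0.0674], [0.4654, 0.1378], [0.5277, 0.1858], [0.584, 0.115]]
keeper_grip 0.82 [282.3, 189.6] 1927 [[270.0, 234.0], [271.0, 141.0], [292.0, 141.0], [291.0, 234.0]] [[0.5835, 0.1702], [0.4956, 0.1939], [0.5004, 0.2123], [0.5887, 0.1903]]
```

View pics/w6.png

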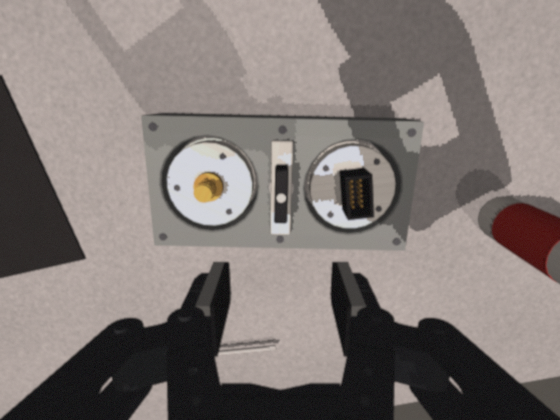

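The keeper now lies along the tray's x axis (column 281, rows 141–234), at a yaw of about -14.5° that matches the tray, so both pockets are free. The socket is at about (357,193). I'll move over it.

Emit:
servo_tool:
  motion:
    - {"dx": 0.7, "dy": 0.04, "dz": 0.0, "rx": -0.08, "ry": 0.0, "rz": -0.8}
    - {"dx": 0.7, "dy": 0.04, "dz": 0.3, "rx": 0.0, "ry": 0.0, "rz": 0.0}
    - {"dx": 0.7, "dy": 0.04, "dz": 0.7, "rx": 0.0, "ry": 0.0, "rz": 0.0}
    - {"dx": 0.7, "dy": 0.04, "dz": 0.7, "rx": 0.0, "ry": 0.0, "rz": 0.0}
    - {"dx": 0.0, "dy": 0.0, "dz": 0.7, "rx": 0.0, "ry": 0.0, "rz": 0.0}
    - {"dx": 0.0, "dy": 0.0, "dz": 0.7, "rx": 0.0, "ry": 0.0, "rz": 0.0}
    - {"dx": 0.0, "dy": 0.0, "dz": 0.3, "rx": 0.0, "ry": 0.0, "rz": 0.0}
    - {"dx": 0.0, "dy": 0.0, "dz": 0.0, "rx": 0.0, "ry": 0.0, "rz": 0.0}

```text
clock: 11.08
ee_pos: [0.5554, 0.2665, 0.1699]
eef_rot: [-179.6, 0.4, 80.9]
wrist_force: [-0.1, 0.3, 0.3]
grip_width: 0.0471
```

```bash
python3 -c "
from h import *
go([.560,.2593,.17],82.0)
s=manip.sense();im=manip.camera('wrist');cv2.imwrite('pics/w7.png',im[:,:,::-1]);C=cam('wrist',s)
np.savez('w7.npz',P=C[3])
"
```

```text
t 11.08 pos [0.5554 0.2665 0.1699] rot [-179.62    0.35   80.9 ] F [-0.1  0.3  0.3] w 0.0471 q [ 25.  26.  91.  -0.  64. -56.]
units shift [-0.25  0.23 -0.  ] turn [-0.06  0.06 -0.18]
```

View pics/w7.png

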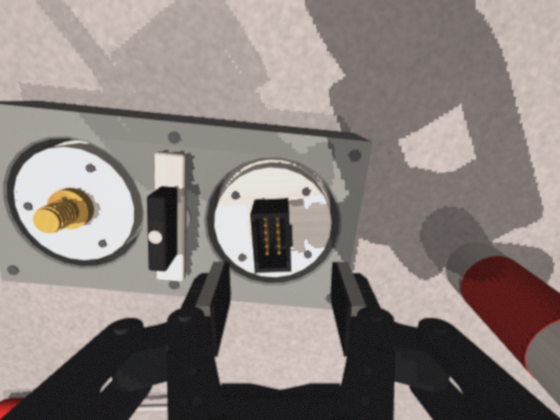

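```bash
python3 - <<'E'
from h import *
im=cv2.imread('pics/w7.png')
c=im[150:300,190:360];cv2.imwrite('pics/w7c.png',cv2.resize(c,None,fx=4,fy=4,interpolation=cv2.INTER_CUBIC))
# rotate to fit model: overlay for a guess
E
```

```text
(no output)
```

View pics/w7c.png

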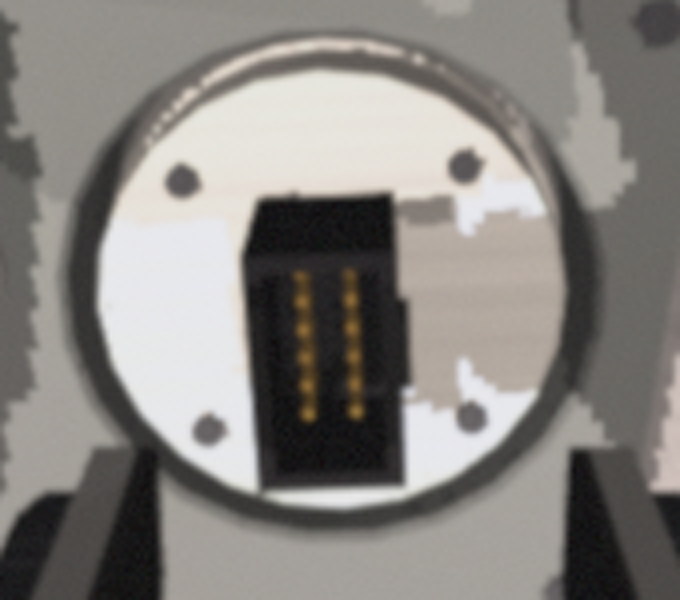

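```bash
python3 - <<'E'
from h import *
C=list(cam('wrist'));C[3]=np.load('w7.npz')['P']
q=np.array([(246,258),(394,254),(404,484),(262,488)])/4+[190,150]
w=back(C,q,.094)[:,:2];print(np.round(w,4),w.mean(0))
print([np.linalg.norm(w[i]-w[i-1]) for i in range(4)])
for a,b in [(0,3),(1,2)]:
    d=w[b]-w[a];print(np.degrees(np.arctan2(d[1],d[0])))
# case top circle centre: ellipse of case edge in crop approx (332,285)
print(back(C,np.array([332,287])/4+[190,150],.062))
E
```

```text
[[0.5394 0.2507]
 [0.5423 0.2729]
 [0.5809 0.2686]
 [0.5781 0.246 ]] [0.56019178 0.25953157]
[np.float64(0.03897790572922921), np.float64(0.022367024613700593), np.float64(0.03889151754366592), np.float64(0.02272102967620797)]
-6.892434831139821
-6.369967748184251
[[0.55766276 0.25997579 0.062     ]]
```

Emit:
servo_tool:
  motion:
    - {"dx": -0.25, "dy": 0.22, "dz": 0.2, "rx": -0.06, "ry": 0.06, "rz": -0.4}
    - {"dx": 0.0, "dy": 0.0, "dz": 0.5, "rx": 0.0, "ry": 0.0, "rz": 0.0}
    - {"dx": 0.0, "dy": 0.0, "dz": 0.5, "rx": 0.0, "ry": 0.0, "rz": 0.0}
    - {"dx": 0.0, "dy": 0.0, "dz": 0.4, "rx": 0.0, "ry": 0.0, "rz": 0.0}
    - {"dx": 0.0, "dy": 0.0, "dz": 0.0, "rx": 0.0, "ry": 0.0, "rz": 0.0}
    - {"dx": 0.0, "dy": 0.0, "dz": 0.0, "rx": 0.0, "ry": 0.0, "rz": 0.0}
    - {"dx": 0.0, "dy": 0.0, "dz": 0.0, "rx": 0.0, "ry": 0.0, "rz": 0.0}
    - {"dx": 0.0, "dy": 0.0, "dz": 0.0, "rx": 0.0, "ry": 0.0, "rz": 0.0}

```text
clock: 11.8
ee_pos: [0.5643, 0.2609, 0.1358]
eef_rot: [179.4, -0.4, 83.2]
wrist_force: [-0.2, -0.2, 0.8]
grip_width: 0.047
```

```bash
python3 -c "
from h import *
go([.560,.2595,.091],83.4)
im=manip.camera('wrist');cv2.imwrite('pics/w8.png',im[:,:,::-1])
"
```

```text
t 11.8 pos [0.5643 0.2609 0.1358] rot [179.4   -0.4   83.17] F [-0.2 -0.2  0.8] w 0.047 q [ 24.  27.  93.   0.  58. -59.]
units shift [-0.09 -0.18  1.79] turn [ 0.1  -0.07 -0.04]
```

View pics/w8.png

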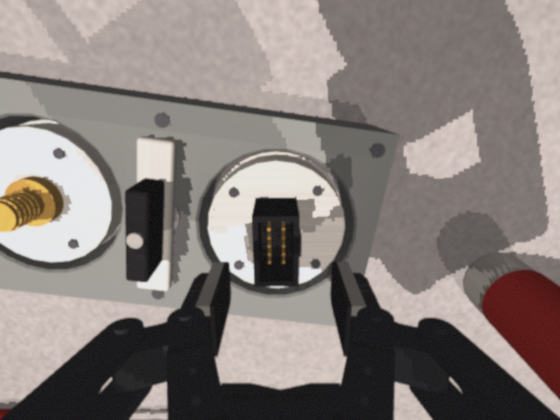

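The socket (columns 253–298) sits centred between the jaws. Down the rest with correction.

Emit:
servo_tool:
  motion:
    - {"dx": -0.09, "dy": -0.18, "dz": 0.4, "rx": 0.1, "ry": -0.07, "rz": 0.0}
    - {"dx": 0.0, "dy": 0.0, "dz": 0.5, "rx": 0.0, "ry": 0.0, "rz": 0.0}
    - {"dx": 0.0, "dy": 0.0, "dz": 0.4, "rx": 0.0, "ry": 0.0, "rz": 0.0}
    - {"dx": 0.0, "dy": 0.0, "dz": 0.2, "rx": 0.0, "ry": 0.0, "rz": 0.0}
    - {"dx": 0.0, "dy": 0.0, "dz": 0.0, "rx": 0.0, "ry": 0.0, "rz": 0.0}
    - {"dx": 0.0, "dy": 0.0, "dz": 0.0, "rx": 0.0, "ry": 0.0, "rz": 0.0}
    - {"dx": 0.0, "dy": 0.0, "dz": 0.0, "rx": 0.0, "ry": 0.0, "rz": 0.0}
    - {"dx": 0.0, "dy": 0.0, "dz": 0.0, "rx": 0.0, "ry": 0.0, "rz": 0.0}

```text
clock: 12.52
ee_pos: [0.5594, 0.2595, 0.0971]
eef_rot: [180.0, 0.0, 83.2]
wrist_force: [-0.2, 0.1, -0.3]
grip_width: 0.0469
```

```bash
python3 -c "
from h import *
go([.560,.2595,.091],83.4)
"
```

```text
t 12.52 pos [0.5594 0.2595 0.0971] rot [1.7997e+02 1.0000e-02 8.3160e+01] F [-0.2  0.1 -0.3] w 0.0469 q [ 24.  30.  96.  -0.  54. -59.]
units shift [0.   0.02 0.24] turn [ 0.01  0.   -0.04]
```

Emit:
servo_tool:
  motion:
    - {"dx": 0.0, "dy": 0.0, "dz": 0.2, "rx": 0.0, "ry": 0.0, "rz": 0.0}
    - {"dx": 0.0, "dy": 0.0, "dz": 0.0, "rx": 0.0, "ry": 0.0, "rz": 0.0}
    - {"dx": 0.0, "dy": 0.0, "dz": 0.0, "rx": 0.0, "ry": 0.0, "rz": 0.0}
    - {"dx": 0.0, "dy": 0.0, "dz": 0.0, "rx": 0.0, "ry": 0.0, "rz": 0.0}
    - {"dx": 0.0, "dy": 0.0, "dz": 0.0, "rx": 0.0, "ry": 0.0, "rz": 0.0}
    - {"dx": 0.0, "dy": 0.0, "dz": 0.0, "rx": 0.0, "ry": 0.0, "rz": 0.0}
    - {"dx": 0.0, "dy": 0.0, "dz": 0.0, "rx": 0.0, "ry": 0.0, "rz": 0.0}
    - {"dx": 0.0, "dy": 0.0, "dz": 0.0, "rx": 0.0, "ry": 0.0, "rz": 0.0}

```text
clock: 13.18
ee_pos: [0.5603, 0.2599, 0.0932]
eef_rot: [179.8, -0.1, 83.2]
wrist_force: [0.4, 0.7, -0.7]
grip_width: 0.047
```

```bash
python3 -c "
from h import *
go([.560,.2595,.091],83.4)
"
```

```text
t 13.18 pos [0.5603 0.2599 0.0932] rot [ 1.7981e+02 -9.0000e-02  8.3160e+01] F [ 0.4  0.7 -0.7] w 0.047 q [ 24.  30.  96.  -0.  54. -59.]
units shift [-0.02 -0.01  0.09] turn [ 0.03 -0.01 -0.04]
```

Emit:
servo_tool:
  motion:
    - {"dx": 0.0, "dy": 0.0, "dz": 0.0, "rx": 0.0, "ry": 0.0, "rz": 0.0}
    - {"dx": 0.0, "dy": 0.0, "dz": 0.0, "rx": 0.0, "ry": 0.0, "rz": 0.0}
    - {"dx": 0.0, "dy": 0.0, "dz": 0.0, "rx": 0.0, "ry": 0.0, "rz": 0.0}
    - {"dx": 0.0, "dy": 0.0, "dz": 0.0, "rx": 0.0, "ry": 0.0, "rz": 0.0}
    - {"dx": 0.0, "dy": 0.0, "dz": 0.0, "rx": 0.0, "ry": 0.0, "rz": 0.0}
    - {"dx": 0.0, "dy": 0.0, "dz": 0.0, "rx": 0.0, "ry": 0.0, "rz": 0.0}
    - {"dx": 0.0, "dy": 0.0, "dz": 0.0, "rx": 0.0, "ry": 0.0, "rz": 0.0}
    - {"dx": 0.0, "dy": 0.0, "dz": 0.0, "rx": 0.0, "ry": 0.0, "rz": 0.0}
  claw: -1.0

```text
clock: 13.85
ee_pos: [0.5603, 0.2597, 0.0934]
eef_rot: [179.8, -0.1, 83.2]
wrist_force: [-0.8, 0.4, 0.7]
grip_width: 0.023
```

```bash
python3 -c "
from h import *
go([.560,.2595,.091],83.4)
print(manip.sense()['ft_torque'])
im=manip.camera('wrist');cv2.imwrite('pics/w9.png',im[:,:,::-1])
"
```

```text
t 13.85 pos [0.5603 0.2597 0.0934] rot [ 1.798e+02 -9.000e-02  8.316e+01] F [-0.8  0.4  0.7] w 0.023 q [ 24.  30.  96.  -0.  54. -59.]
units shift [-0.01 -0.01  0.1 ] turn [ 0.03 -0.01 -0.04]
[0.07189279 0.03198994 0.04325602]
```

View pics/w9.png

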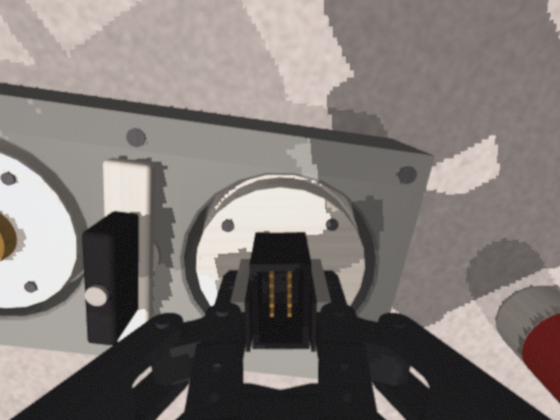

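The grip is on the socket: opening 23 mm, forces under 1 N. I'll lift slowly and watch the force.

Emit:
servo_tool:
  motion:
    - {"dx": 0.0, "dy": 0.0, "dz": -0.2, "rx": 0.0, "ry": 0.0, "rz": 0.0}
    - {"dx": 0.0, "dy": 0.0, "dz": -0.2, "rx": 0.0, "ry": 0.0, "rz": 0.0}
    - {"dx": 0.0, "dy": 0.0, "dz": -0.2, "rx": 0.0, "ry": 0.0, "rz": 0.0}
    - {"dx": 0.0, "dy": 0.0, "dz": -0.2, "rx": 0.0, "ry": 0.0, "rz": 0.0}
    - {"dx": 0.0, "dy": 0.0, "dz": 0.0, "rx": 0.0, "ry": 0.0, "rz": 0.0}
    - {"dx": 0.0, "dy": 0.0, "dz": 0.0, "rx": 0.0, "ry": 0.0, "rz": 0.0}
    - {"dx": 0.0, "dy": 0.0, "dz": 0.0, "rx": 0.0, "ry": 0.0, "rz": 0.0}
    - {"dx": 0.0, "dy": 0.0, "dz": 0.0, "rx": 0.0, "ry": 0.0, "rz": 0.0}

```text
clock: 14.57
ee_pos: [0.5591, 0.2592, 0.113]
eef_rot: [180.0, 0.0, 83.2]
wrist_force: [2.2, 0.1, -4.1]
grip_width: 0.0231
```

```bash
python3 -c "
from h import *
go([.5603,.2597,.17],83.2)
print(manip.sense()['ft_torque'])
im=manip.camera('wrist');cv2.imwrite('pics/w10.png',im[:,:,::-1])
"
```

```text
t 14.57 pos [0.5591 0.2592 0.113 ] rot [1.7999e+02 4.0000e-02 8.3170e+01] F [ 2.2  0.1 -4.1] w 0.0231 q [ 24.  29.  95.  -0.  56. -59.]
units shift [ 0.02  0.05 -2.28] turn [ 0.    0.01 -0.  ]
[ 0.00206326 -0.09541776  0.01903599]
```

View pics/w10.png

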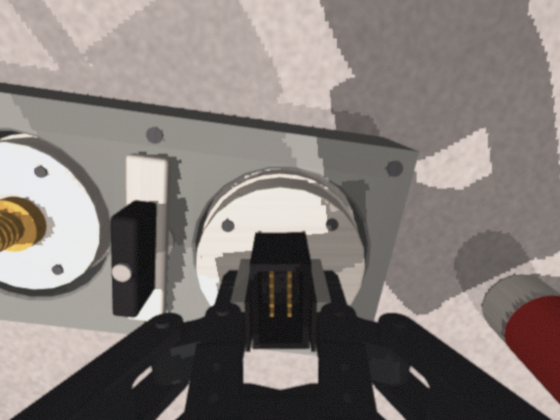

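The gauge rises with the hand, carrying 4 N of weight and a light wall touch of 2 N. I'll correct 1 mm and continue.

Emit:
servo_tool:
  motion:
    - {"dx": 0.0, "dy": 0.05, "dz": -0.2, "rx": 0.0, "ry": 0.0, "rz": 0.0}
    - {"dx": 0.0, "dy": 0.02, "dz": -0.3, "rx": 0.0, "ry": 0.0, "rz": 0.0}
    - {"dx": 0.0, "dy": 0.02, "dz": -0.3, "rx": 0.0, "ry": 0.0, "rz": 0.0}
    - {"dx": 0.0, "dy": 0.0, "dz": -0.3, "rx": 0.0, "ry": 0.0, "rz": 0.0}
    - {"dx": 0.0, "dy": 0.0, "dz": -0.3, "rx": 0.0, "ry": 0.0, "rz": 0.0}
    - {"dx": 0.0, "dy": 0.0, "dz": -0.2, "rx": 0.0, "ry": 0.0, "rz": 0.0}
    - {"dx": 0.0, "dy": 0.0, "dz": 0.0, "rx": 0.0, "ry": 0.0, "rz": 0.0}
    - {"dx": 0.0, "dy": 0.0, "dz": 0.0, "rx": 0.0, "ry": 0.0, "rz": 0.0}

```text
clock: 15.28
ee_pos: [0.5611, 0.2588, 0.1579]
eef_rot: [-180.0, 0.1, 83.2]
wrist_force: [-0.2, 0.3, -4.2]
grip_width: 0.0232
```

```bash
python3 -c "
from h import *
go([.5603,.2597,.2],83.2)
print(manip.sense()['ft_torque'])
"
```

```text
t 15.28 pos [0.5611 0.2588 0.1579] rot [-1.7996e+02  6.0000e-02  8.3160e+01] F [-0.2  0.3 -4.2] w 0.0232 q [ 24.  26.  92.  -0.  62. -59.]
units shift [ 0.03 -0.04 -1.68] turn [-0.01  0.01 -0.01]
[-0.00672938  0.01764342 -0.00284431]
```

Lateral force is gone and the gauge is clear of the pocket (face about 77 mm up). Rising further, then across.

Emit:
servo_tool:
  motion:
    - {"dx": 0.0, "dy": -0.03, "dz": -0.4, "rx": 0.0, "ry": 0.0, "rz": 0.0}
    - {"dx": 0.0, "dy": 0.0, "dz": -0.5, "rx": 0.0, "ry": 0.0, "rz": 0.0}
    - {"dx": 0.0, "dy": 0.0, "dz": -0.5, "rx": 0.0, "ry": 0.0, "rz": 0.0}
    - {"dx": 0.0, "dy": 0.0, "dz": -0.5, "rx": 0.0, "ry": 0.0, "rz": 0.0}
    - {"dx": 0.0, "dy": 0.0, "dz": -0.5, "rx": 0.0, "ry": 0.0, "rz": 0.0}
    - {"dx": 0.0, "dy": 0.0, "dz": -0.4, "rx": 0.0, "ry": 0.0, "rz": 0.0}
    - {"dx": 0.0, "dy": 0.0, "dz": 0.0, "rx": 0.0, "ry": 0.0, "rz": 0.0}
    - {"dx": 0.0, "dy": 0.0, "dz": 0.0, "rx": 0.0, "ry": 0.0, "rz": 0.0}

```text
clock: 15.95
ee_pos: [0.5583, 0.2583, 0.2321]
eef_rot: [-179.7, 0.2, 83.2]
wrist_force: [0.2, 0.0, -4.3]
grip_width: 0.0231
```

```bash
python3 -c "
from h import *
im=manip.camera('top');cv2.imwrite('pics/t11.png',im[:,:,::-1]);C=cam('top')
m=(im.max(2)<45).astype(np.uint8)
n,l,st,ce=cv2.connectedComponentsWithStats(m[220:330,285:370])
i=1+np.argmax(st[1:,4]);mm=(l==i).astype(np.uint8)
r=cv2.minAreaRect(cv2.findNonZero(mm));b=cv2.boxPoints(r)+[285,220]
w=back(C,b,.004)[:,:2];print(b,st[i],np.round(w,4),w.mean(0))
go([w[:,0].mean(),w[:,1].mean(),.225],83.2)
s=cv2.resize(im[200:340,130:390],None,fx=3,fy=3);cv2.imwrite('pics/t11c.png',s[:,:,::-1])
"
```

```text
[[295. 238.]
 [359. 238.]
 [359. 314.]
 [295. 314.]] [  10   18   65   77 4786] [[ 0.5873 -0.0735]
 [ 0.5859 -0.2555]
 [ 0.3746 -0.2465]
 [ 0.3768 -0.0698]] [ 0.48117061 -0.161311  ]
t 16.0 pos [0.5584 0.2583 0.2321] rot [-179.69    0.22   83.17] F [ 0.3  0.8 -3.6] w 0.0228 q [ 24.  23.  86.  -0.  71. -59.]
units shift [-17.03  -1.07   0.35] turn [-0.05  0.04 -0.  ]
```

View pics/t11c.png

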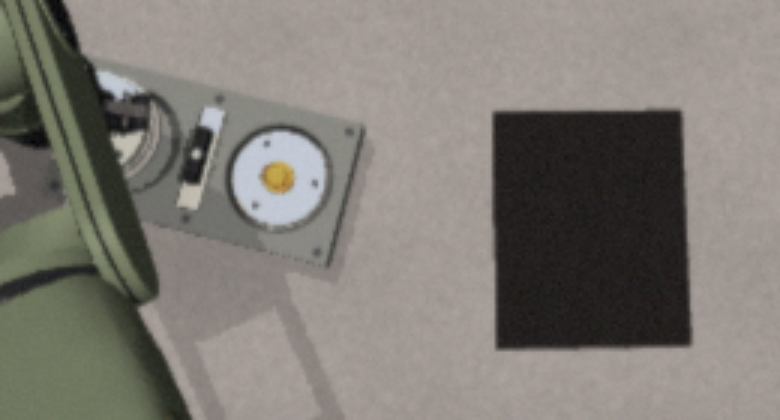

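The mat is dark and clear of other things (columns 295–359, rows 238–314), centred at (0.481, -0.161). The keeper is aside and the stem gauge is in its pocket. Moving across.

Emit:
servo_tool:
  motion:
    - {"dx": -0.4, "dy": -0.02, "dz": 0.0, "rx": 0.0, "ry": 0.0, "rz": 0.0}
    - {"dx": -0.7, "dy": -0.05, "dz": 0.0, "rx": 0.0, "ry": 0.0, "rz": 0.0}
    - {"dx": -0.8, "dy": -0.05, "dz": 0.0, "rx": 0.0, "ry": 0.0, "rz": 0.0}
    - {"dx": -0.8, "dy": -0.05, "dz": 0.0, "rx": 0.0, "ry": 0.0, "rz": 0.0}
    - {"dx": -0.8, "dy": -0.05, "dz": 0.0, "rx": 0.0, "ry": 0.0, "rz": 0.0}
    - {"dx": -0.8, "dy": -0.05, "dz": 0.0, "rx": 0.0, "ry": 0.0, "rz": 0.0}
    - {"dx": -0.8, "dy": -0.05, "dz": 0.0, "rx": 0.0, "ry": 0.0, "rz": 0.0}
    - {"dx": -0.8, "dy": -0.05, "dz": 0.0, "rx": 0.0, "ry": 0.0, "rz": 0.0}

```text
clock: 16.67
ee_pos: [0.5246, 0.1008, 0.2263]
eef_rot: [-179.0, 0.7, 83.4]
wrist_force: [-0.1, -0.4, -4.4]
grip_width: 0.0232
```

```bash
python3 -c "
from h import *
go([.481,-.161,.225],83.2)"
```

```text
t 16.67 pos [0.5246 0.1008 0.2263] rot [-178.97    0.68   83.44] F [-0.1 -0.4 -4.4] w 0.0232 q [ 10.  16.  97.  -0.  68. -73.]
units shift [-10.6   -0.53   0.19] turn [-0.17  0.11  0.04]
```

Emit:
servo_tool:
  motion:
    - {"dx": -0.8, "dy": -0.03, "dz": 0.0, "rx": -0.1, "ry": 0.1, "rz": 0.0}
    - {"dx": -0.8, "dy": -0.05, "dz": 0.0, "rx": 0.0, "ry": 0.0, "rz": 0.0}
    - {"dx": -0.8, "dy": -0.05, "dz": 0.0, "rx": 0.0, "ry": 0.0, "rz": 0.0}
    - {"dx": -0.8, "dy": -0.05, "dz": 0.0, "rx": 0.0, "ry": 0.0, "rz": 0.0}
    - {"dx": -0.8, "dy": -0.05, "dz": 0.0, "rx": 0.0, "ry": 0.0, "rz": 0.0}
    - {"dx": -0.8, "dy": -0.05, "dz": 0.0, "rx": 0.0, "ry": 0.0, "rz": 0.0}
    - {"dx": -0.8, "dy": -0.05, "dz": 0.0, "rx": 0.0, "ry": 0.0, "rz": 0.0}
    - {"dx": -0.8, "dy": -0.05, "dz": 0.0, "rx": 0.0, "ry": 0.0, "rz": 0.0}

```text
clock: 17.33
ee_pos: [0.482, -0.0752, 0.2224]
eef_rot: [-178.7, 0.5, 83.2]
wrist_force: [-0.0, -0.1, -4.7]
grip_width: 0.0233
```

```bash
python3 -c "
from h import *
go([.481,-.161,.225],83.2)"
```

```text
t 17.33 pos [ 0.482  -0.0752  0.2224] rot [-178.73    0.48   83.18] F [-0.  -0.1 -4.7] w 0.0233 q [-10.  13. 103.  -1.  66. -93.]
units shift [-3.41  0.37 -0.08] turn [-0.21  0.08 -0.  ]
```

Emit:
servo_tool:
  motion:
    - {"dx": -0.8, "dy": 0.08, "dz": 0.0, "rx": -0.2, "ry": 0.08, "rz": 0.0}
    - {"dx": -0.8, "dy": 0.08, "dz": 0.0, "rx": 0.0, "ry": 0.0, "rz": 0.0}
    - {"dx": -0.8, "dy": 0.08, "dz": 0.0, "rx": 0.0, "ry": 0.0, "rz": 0.0}
    - {"dx": -0.6, "dy": 0.08, "dz": 0.0, "rx": 0.0, "ry": 0.0, "rz": 0.0}
    - {"dx": -0.2, "dy": 0.0, "dz": 0.3, "rx": 0.0, "ry": 0.0, "rz": 0.0}
    - {"dx": 0.0, "dy": 0.0, "dz": 0.6, "rx": 0.0, "ry": 0.0, "rz": 0.0}
    - {"dx": 0.0, "dy": 0.0, "dz": 0.5, "rx": 0.0, "ry": 0.0, "rz": 0.0}
    - {"dx": 0.0, "dy": 0.0, "dz": 0.0, "rx": 0.0, "ry": 0.0, "rz": 0.0}

```text
clock: 18.0
ee_pos: [0.4652, -0.169, 0.1819]
eef_rot: [-179.3, 0.2, 82.5]
wrist_force: [-0.8, 0.3, -4.2]
grip_width: 0.0232
```

```bash
python3 -c "
from h import *
go([.481,-.161,.12],83.2)
im=manip.camera('top');cv2.imwrite('pics/t12.png',im[:,:,::-1])
im=manip.camera('scene');cv2.imwrite('pics/s12.png',im[:,:,::-1])"
```

```text
t 18.0 pos [ 0.4652 -0.169   0.1819] rot [-1.7927e+02  1.7000e-01  8.2530e+01] F [-0.8  0.3 -4.2] w 0.0232 q [ -21.   15.  106.   -0.   60. -103.]
units shift [0.41 0.62 2.47] turn [-0.12  0.03 -0.11]
```

View pics/s12.png

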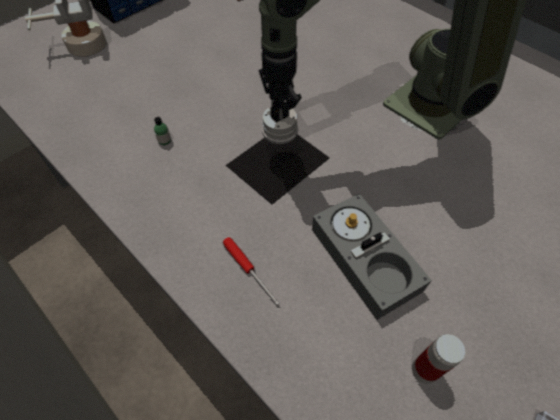

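The gauge hangs level at about (280,125) above the mat, the stem gauge is in its pocket, and bench things are unmoved. Centring and going down.

Emit:
servo_tool:
  motion:
    - {"dx": 0.2, "dy": 0.3, "dz": 0.3, "rx": -0.1, "ry": 0.03, "rz": -0.1}
    - {"dx": 0.2, "dy": 0.3, "dz": 0.5, "rx": 0.0, "ry": 0.0, "rz": 0.0}
    - {"dx": 0.0, "dy": 0.0, "dz": 0.5, "rx": 0.0, "ry": 0.0, "rz": 0.0}
    - {"dx": 0.0, "dy": 0.0, "dz": 0.5, "rx": 0.0, "ry": 0.0, "rz": 0.0}
    - {"dx": 0.0, "dy": 0.0, "dz": 0.3, "rx": 0.0, "ry": 0.0, "rz": 0.0}
    - {"dx": 0.0, "dy": 0.0, "dz": 0.0, "rx": 0.0, "ry": 0.0, "rz": 0.0}
    - {"dx": 0.0, "dy": 0.0, "dz": 0.0, "rx": 0.0, "ry": 0.0, "rz": 0.0}
    - {"dx": 0.0, "dy": 0.0, "dz": 0.0, "rx": 0.0, "ry": 0.0, "rz": 0.0}

```text
clock: 18.77
ee_pos: [0.486, -0.1602, 0.1352]
eef_rot: [179.3, 0.1, 83.4]
wrist_force: [1.0, -0.5, -3.8]
grip_width: 0.0231
```

```bash
python3 -c "
from h import *
go([.481,-.161,.086],83.2)
im=manip.camera('wrist');cv2.imwrite('pics/w13.png',im[:,:,::-1])"
```

```text
t 18.77 pos [ 0.486  -0.1602  0.1352] rot [1.7929e+02 1.4000e-01 8.3350e+01] F [ 1.  -0.5 -3.8] w 0.0231 q [ -20.   19.  108.    0.   52. -103.]
units shift [-0.05 -0.22  1.97] turn [0.12 0.02 0.03]
```

View pics/w13.png

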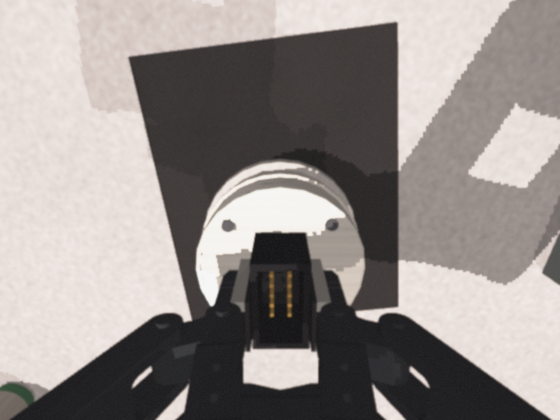

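```bash
python3 -c "
from h import *
C=cam('wrist');w=back(C,[(130,58),(397,24),(398,307),(192,320)],.004)[:,:2];print(np.round(w,4));print((w[0]+w[2])/2, w[1]-w[0],w[2]-w[1])"
```

```text
[[ 0.372  -0.2487]
 [ 0.3725 -0.0711]
 [ 0.5905 -0.0713]
 [ 0.5832 -0.2498]]
[ 0.48123757 -0.16001277] [0.00051324 0.17759826] [ 2.18007857e-01 -1.60586662e-04]
```

Emit:
servo_tool:
  motion:
    - {"dx": -0.05, "dy": -0.22, "dz": 0.3, "rx": 0.12, "ry": 0.02, "rz": 0.0}
    - {"dx": 0.0, "dy": 0.0, "dz": 0.4, "rx": 0.0, "ry": 0.0, "rz": 0.0}
    - {"dx": 0.0, "dy": 0.0, "dz": 0.4, "rx": 0.0, "ry": 0.0, "rz": 0.0}
    - {"dx": 0.0, "dy": 0.0, "dz": 0.3, "rx": 0.0, "ry": 0.0, "rz": 0.0}
    - {"dx": 0.0, "dy": 0.0, "dz": 0.1, "rx": 0.0, "ry": 0.0, "rz": 0.0}
    - {"dx": 0.0, "dy": 0.0, "dz": 0.0, "rx": 0.0, "ry": 0.0, "rz": 0.0}
    - {"dx": 0.0, "dy": 0.0, "dz": 0.0, "rx": 0.0, "ry": 0.0, "rz": 0.0}
    - {"dx": 0.0, "dy": 0.0, "dz": 0.0, "rx": 0.0, "ry": 0.0, "rz": 0.0}

```text
clock: 19.48
ee_pos: [0.4807, -0.1619, 0.0971]
eef_rot: [179.9, 0.1, 83.3]
wrist_force: [0.7, -0.2, -3.8]
grip_width: 0.0233
```

```bash
python3 -c "
from h import *
go([.481,-.161,.0855],83.2)"
```

```text
t 19.48 pos [ 0.4807 -0.1619  0.0971] rot [1.7986e+02 8.0000e-02 8.3340e+01] F [ 0.7 -0.2 -3.8] w 0.0233 q [ -20.   21.  111.   -0.   47. -103.]
units shift [0.04 0.01 0.46] turn [0.02 0.01 0.02]
```

The wrist view gives the mat centre as (0.481, -0.160), size 218 × 178 mm and yaw about 0, which agrees with the top view. About 11 mm remain, so I'll go down slowly.

Emit:
servo_tool:
  motion:
    - {"dx": 0.0, "dy": 0.0, "dz": 0.1, "rx": 0.02, "ry": 0.0, "rz": 0.0}
    - {"dx": 0.0, "dy": 0.0, "dz": 0.1, "rx": 0.0, "ry": 0.0, "rz": 0.0}
    - {"dx": 0.0, "dy": 0.0, "dz": 0.1, "rx": 0.0, "ry": 0.0, "rz": 0.0}
    - {"dx": 0.0, "dy": 0.0, "dz": 0.05, "rx": 0.0, "ry": 0.0, "rz": 0.0}
    - {"dx": 0.0, "dy": 0.0, "dz": 0.0, "rx": 0.0, "ry": 0.0, "rz": 0.0}
    - {"dx": 0.0, "dy": 0.0, "dz": 0.0, "rx": 0.0, "ry": 0.0, "rz": 0.0}
    - {"dx": 0.0, "dy": 0.0, "dz": 0.0, "rx": 0.0, "ry": 0.0, "rz": 0.0}
    - {"dx": 0.0, "dy": 0.0, "dz": 0.0, "rx": 0.0, "ry": 0.0, "rz": 0.0}

```text
clock: 20.15
ee_pos: [0.4817, -0.1622, 0.0886]
eef_rot: [179.8, 0.1, 83.4]
wrist_force: [-0.3, 0.2, -3.3]
grip_width: 0.0231
```

```bash
python3 -c "
from h import *
go([.481,-.161,.0855],83.2)"
```

```text
t 20.15 pos [ 0.4817 -0.1622  0.0886] rot [1.7984e+02 1.2000e-01 8.3350e+01] F [-0.3  0.2 -3.3] w 0.0231 q [ -20.   22.  112.   -0.   46. -103.]
units shift [ 0.04 -0.04  0.12] turn [0.03 0.02 0.03]
```

Emit:
servo_tool:
  motion:
    - {"dx": 0.0, "dy": 0.0, "dz": 0.06, "rx": 0.0, "ry": 0.0, "rz": 0.0}
    - {"dx": 0.0, "dy": 0.0, "dz": 0.06, "rx": 0.0, "ry": 0.0, "rz": 0.0}
    - {"dx": 0.0, "dy": 0.0, "dz": 0.04, "rx": 0.0, "ry": 0.0, "rz": 0.0}
    - {"dx": 0.0, "dy": 0.0, "dz": 0.0, "rx": 0.0, "ry": 0.0, "rz": 0.0}
    - {"dx": 0.0, "dy": 0.0, "dz": 0.0, "rx": 0.0, "ry": 0.0, "rz": 0.0}
    - {"dx": 0.0, "dy": 0.0, "dz": 0.0, "rx": 0.0, "ry": 0.0, "rz": 0.0}
    - {"dx": 0.0, "dy": 0.0, "dz": 0.0, "rx": 0.0, "ry": 0.0, "rz": 0.0}
    - {"dx": 0.0, "dy": 0.0, "dz": 0.0, "rx": 0.0, "ry": 0.0, "rz": 0.0}

```text
clock: 20.82
ee_pos: [0.4824, -0.1626, 0.0856]
eef_rot: [179.7, 0.2, 83.4]
wrist_force: [0.2, 0.9, -2.6]
grip_width: 0.0229
```

```bash
python3 -c "
from h import *
go([.481,-.161,.0855],83.2)"
```

```text
t 20.82 pos [ 0.4824 -0.1626  0.0856] rot [1.7972e+02 1.6000e-01 8.3350e+01] F [ 0.2  0.9 -2.6] w 0.0229 q [ -20.   22.  112.   -0.   46. -103.]
units shift [ 0.06 -0.06  0.  ] turn [0.05 0.03 0.03]
```

Emit:
servo_tool:
  motion:
    - {"dx": 0.0, "dy": 0.0, "dz": 0.05, "rx": 0.0, "ry": 0.0, "rz": 0.0}
    - {"dx": 0.0, "dy": 0.0, "dz": 0.04, "rx": 0.0, "ry": 0.0, "rz": 0.0}
    - {"dx": 0.0, "dy": 0.0, "dz": 0.0, "rx": 0.0, "ry": 0.0, "rz": 0.0}
    - {"dx": 0.0, "dy": 0.0, "dz": 0.0, "rx": 0.0, "ry": 0.0, "rz": 0.0}
    - {"dx": 0.0, "dy": 0.0, "dz": 0.0, "rx": 0.0, "ry": 0.0, "rz": 0.0}
    - {"dx": 0.0, "dy": 0.0, "dz": 0.0, "rx": 0.0, "ry": 0.0, "rz": 0.0}
    - {"dx": 0.0, "dy": 0.0, "dz": 0.0, "rx": 0.0, "ry": 0.0, "rz": 0.0}
    - {"dx": 0.0, "dy": 0.0, "dz": 0.0, "rx": 0.0, "ry": 0.0, "rz": 0.0}

```text
clock: 21.48
ee_pos: [0.4826, -0.1628, 0.0856]
eef_rot: [179.7, 0.2, 83.3]
wrist_force: [-0.2, -0.6, -0.7]
grip_width: 0.0226
```

```bash
python3 -c "
from h import *
go([.481,-.161,.0845],83.2)
im=manip.camera('wrist');cv2.imwrite('pics/w14.png',im[:,:,::-1]);im=manip.camera('scene');cv2.imwrite('pics/s14.png',im[:,:,::-1])"
```

```text
t 21.48 pos [ 0.4826 -0.1628  0.0856] rot [1.7968e+02 1.7000e-01 8.3350e+01] F [-0.2 -0.6 -0.7] w 0.0226 q [ -20.   22.  112.   -0.   46. -103.]
units shift [ 0.06 -0.07  0.04] turn [0.05 0.03 0.02]
```

View pics/w14.png

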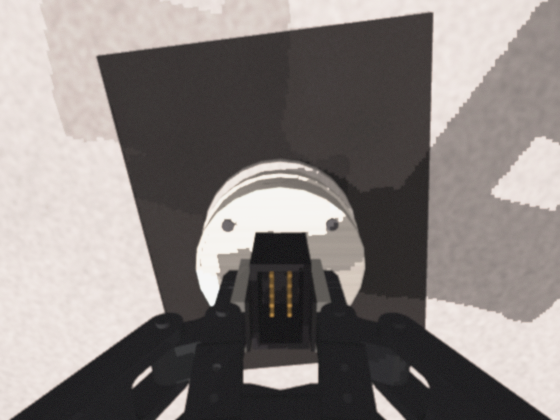

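The TCP height holds at 85.6 mm, as predicted for mat contact, and the wrist load has gone from -4 to -0.7 N, so the gauge rests on the mat. Releasing and backing off upward.

Emit:
servo_tool:
  motion:
    - {"dx": 0.0, "dy": 0.0, "dz": 0.0, "rx": 0.0, "ry": 0.0, "rz": 0.0}
    - {"dx": 0.0, "dy": 0.0, "dz": 0.0, "rx": 0.0, "ry": 0.0, "rz": 0.0}
    - {"dx": 0.0, "dy": 0.0, "dz": 0.0, "rx": 0.0, "ry": 0.0, "rz": 0.0}
    - {"dx": 0.0, "dy": 0.0, "dz": 0.0, "rx": 0.0, "ry": 0.0, "rz": 0.0}
    - {"dx": 0.0, "dy": 0.0, "dz": 0.0, "rx": 0.0, "ry": 0.0, "rz": 0.0}
    - {"dx": 0.0, "dy": 0.0, "dz": 0.0, "rx": 0.0, "ry": 0.0, "rz": 0.0}
    - {"dx": 0.0, "dy": 0.0, "dz": 0.0, "rx": 0.0, "ry": 0.0, "rz": 0.0}
    - {"dx": 0.0, "dy": 0.0, "dz": 0.0, "rx": 0.0, "ry": 0.0, "rz": 0.0}
  claw: 0.3

```text
clock: 22.25
ee_pos: [0.4845, -0.1635, 0.0867]
eef_rot: [179.4, 0.2, 83.4]
wrist_force: [-1.2, 0.1, -0.1]
grip_width: 0.0554
```

Emit:
servo_tool:
  motion:
    - {"dx": 0.0, "dy": 0.0, "dz": -0.3, "rx": 0.0, "ry": 0.0, "rz": 0.0}
    - {"dx": 0.0, "dy": 0.0, "dz": -0.5, "rx": 0.0, "ry": 0.0, "rz": 0.0}
    - {"dx": 0.0, "dy": 0.0, "dz": -0.8, "rx": 0.0, "ry": 0.0, "rz": 0.0}
    - {"dx": 0.0, "dy": 0.0, "dz": -0.8, "rx": 0.0, "ry": 0.0, "rz": 0.0}
    - {"dx": 0.0, "dy": 0.0, "dz": -0.8, "rx": 0.0, "ry": 0.0, "rz": 0.0}
    - {"dx": 0.0, "dy": 0.0, "dz": -0.8, "rx": 0.0, "ry": 0.0, "rz": 0.0}
    - {"dx": 0.0, "dy": 0.0, "dz": 0.0, "rx": 0.0, "ry": 0.0, "rz": 0.0}
    - {"dx": 0.0, "dy": 0.0, "dz": 0.0, "rx": 0.0, "ry": 0.0, "rz": 0.0}

```text
clock: 22.92
ee_pos: [0.4827, -0.1627, 0.1935]
eef_rot: [179.5, 0.2, 83.4]
wrist_force: [-0.1, 0.2, -0.4]
grip_width: 0.0557
```

```bash
python3 -c "
from h import *
go([.481,-.161,.18],83.2)
s=manip.sense();im=manip.camera('wrist');cv2.imwrite('pics/w15.png',im[:,:,::-1]);C=cam('wrist',s)
for r in manip.regions_of('wrist','plug_gauge')[:1]: print(r['confidence'],r['xy'],back(C,r['xy'],.06))
im=manip.camera('scene');cv2.imwrite('pics/s15.png',im[:,:,::-1])"
```

```text
t 22.92 pos [ 0.4827 -0.1627  0.1935] rot [179.47   0.22  83.35] F [-0.1  0.2 -0.4] w 0.0557 q [ -20.   15.  104.   -0.   60. -103.]
units shift [ 0.06 -0.08  0.54] turn [0.09 0.04 0.03]
0.62 [282.1, 191.2] [[ 0.47272648 -0.16079715  0.06      ]]
```

View pics/w15.png

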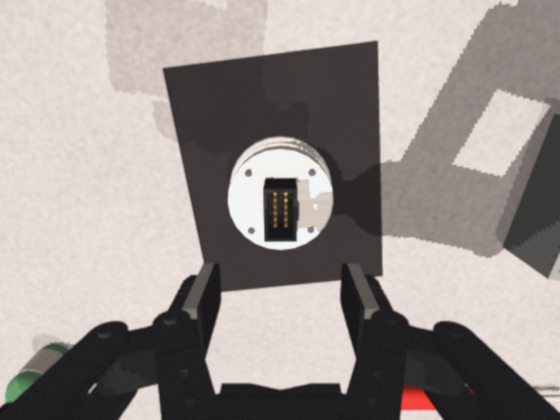

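View pics/s15.png

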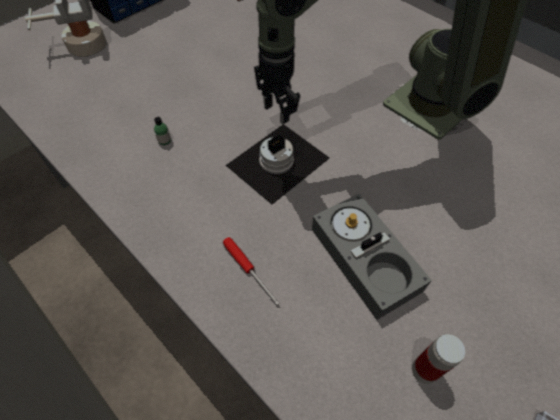

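The gauge stands back up, centred on the mat, with its case at about (281,192) in the wrist view and mat showing all round. The stem gauge, can, bottle and screwdriver are where they were, and the gripper is well clear. Handing in.

```bash
python3 -c "
from h import *
print(manip.hand_in(), manip.sense()['clock'])"
```

```text
the job is handed in; nothing more can be done
the job is handed in; nothing more can be done
```

The plug-socket gauge is out of its pocket and standing back up on the mat, and I handed the job in at about 23 s; no verdict was reported.

- **Keeper:** I turned it counter-clockwise by its rib until it pressed on its stop (0.6 N m of torque). It then lay along the tray's x axis, clear of both pockets.
- **Lift:** I gripped the gauge by its socket and lifted it level and straight up. The only side force I saw between moves was a light 2 N wall touch.
- **Placing:** I lowered it slowly and let go only when the wrist no longer carried its weight, at the height expected for mat contact.

**Last checks:** In the last pictures the gauge stands level within about 10 mm of the mat's centre, with mat visible all round it. The stem gauge is in its pocket, and the screwdriver, can and bottle look unmoved. The open gripper is about 10 cm above its release height and touches nothing.

**Misses and disagreements:**
- **Detector errors:** The trained network once reported the plug gauge at the flux bottle in the first top view. It also gave false second hits for the screwdriver. I discarded these against the pictures.
- **Position spread:** My position estimates differed by about 2–3 mm between views. For the released gauge, the detector's point was about 10 mm off the place where I let it go. That is well inside the 46 mm allowed.

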